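Turn round the clamshell test fixture

TASK

Swing the clear lid of the test fixture up past vertical so that it stays open by itself and let go of it. Lift the tested power modules out and lay them side by side, upright, in the black tray, then load every waiting module from the rubber pad into a bay of the fixture, one to a bay and lined up with it, pressing each one fully home past its spring bars. With all of them fully down, lower the lid shut without slamming it, and leave the other things on the bench where they are.

Things in the scene. Friction and masses are not known exactly. Their poses are not given: they have to be found in the camera images.
- fixture: grey test fixture bed, fixed, 130 (x) by 244 (y) mm, bay floors 30 mm above the bench; three bays in a row along its y, 74 mm apart, each 90 (x) by 66 (y) mm between walls 8 mm high. Lid hinged on its +x edge, handle on the -x side. Origin: centre of the underside on the bench
- lid (a joint): fixture lid angle, rad: 0 shut, 1.571 vertical, 1.75 at its stop, fully open. Lid 130 by 244 mm, 40 mm deep, clear top in an aluminium frame, 0.45 kg, freely hinged: falls shut from below about 1.1, stays open from about 1.3 on. It clears fully seated modules by 2 to 3 mm and will not shut over one that sits high
- lid_hinge (a point): middle of the lid's hinge line, on the fixture's far (+x) edge, 39.5 mm above the bench; the line runs along the fixture's y
- lid_grip (a point): middle of the lid's black bar handle: round bar 12 mm thick, 120 mm long along the fixture's y, carried 46 mm out from the lid's front by its two ends; moves with the lid. Lid shut, it is 176 mm toward the robot from the hinge line and 14 mm above it; the bar can turn in a pinching grip
- bay0 (a point): centre of bay 0's floor; a fully seated module's centre is 21 mm above it. Bays count along the fixture's +y. A steel spring bar 8 mm thick, its centre 8 mm above the floor, juts from each long wall, 56 mm between them: a module set down rests on them 8 to 9 mm high; 6 to 15 N straight down spreads them, it drops to the floor and stays, and lifts out with under 8 N
- bay1 (a point): centre of bay 1's floor; a fully seated module's centre is 21 mm above it. Bays count along the fixture's +y. A steel spring bar 8 mm thick, its centre 8 mm above the floor, juts from each long wall, 56 mm between them: a module set down rests on them 8 to 9 mm high; 6 to 15 N straight down spreads them, it drops to the floor and stays, and lifts out with under 8 N
- bay2 (a point): centre of bay 2's floor; a fully seated module's centre is 21 mm above it. Bays count along the fixture's +y. A steel spring bar 8 mm thick, its centre 8 mm above the floor, juts from each long wall, 56 mm between them: a module set down rests on them 8 to 9 mm high; 6 to 15 N straight down spreads them, it drops to the floor and stays, and lifts out with under 8 N
- tray: black open tray for tested modules, fixed, 280 (x) by 136 (y) by 22 mm high, walls and floor 4 mm thick; origin: centre of the underside. Room for three modules side by side along its x with their long side along its y
- supply: flat blue-grey rubber pad, fixed, 310 (x) by 140 (y) by 4 mm, on which the waiting modules stand; on the other side of the fixture from the tray; origin: centre of the underside
- old0_mid (a point): tested power module: black base 80 (x) by 60 (y) by 12 mm, green board on it, aluminium heat sink 52 (x) by 26 (y) mm in the middle, its top 42 mm above the underside; 0.22 kg; long lower edges bevelled 3 mm. Grip the heat sink across its 26 mm (y), above the base. Point: centre, 21 mm above the underside; z up. Absent in some starts. Starts seated in a bay
- old1_mid (a point): tested power module: black base 80 (x) by 60 (y) by 12 mm, green board on it, aluminium heat sink 52 (x) by 26 (y) mm in the middle, its top 42 mm above the underside; 0.22 kg; long lower edges bevelled 3 mm. Grip the heat sink across its 26 mm (y), above the base. Point: centre, 21 mm above the underside; z up. Absent in some starts. Starts seated in a bay
- old2_mid (a point): tested power module: black base 80 (x) by 60 (y) by 12 mm, green board on it, aluminium heat sink 52 (x) by 26 (y) mm in the middle, its top 42 mm above the underside; 0.22 kg; long lower edges bevelled 3 mm. Grip the heat sink across its 26 mm (y), above the base. Point: centre, 21 mm above the underside; z up. Absent in some starts. Starts seated in a bay
- new0_mid (a point): waiting power module: black base 80 (x) by 60 (y) by 12 mm, green board on it, aluminium heat sink 52 (x) by 26 (y) mm in the middle, its top 42 mm above the underside; 0.22 kg; long lower edges bevelled 3 mm. Grip the heat sink across its 26 mm (y), above the base. Point: centre, 21 mm above the underside; z up. Absent in some starts. Starts on the pad, its x roughly along the pad's y
- new1_mid (a point): waiting power module: black base 80 (x) by 60 (y) by 12 mm, green board on it, aluminium heat sink 52 (x) by 26 (y) mm in the middle, its top 42 mm above the underside; 0.22 kg; long lower edges bevelled 3 mm. Grip the heat sink across its 26 mm (y), above the base. Point: centre, 21 mm above the underside; z up. Absent in some starts. Starts on the pad, its x roughly along the pad's y
- new2_mid (a point): waiting power module: black base 80 (x) by 60 (y) by 12 mm, green board on it, aluminium heat sink 52 (x) by 26 (y) mm in the middle, its top 42 mm above the underside; 0.22 kg; long lower edges bevelled 3 mm. Grip the heat sink across its 26 mm (y), above the base. Point: centre, 21 mm above the underside; z up. Absent in some starts. Starts on the pad, its x roughly along the pad's y
- solvent: bystander: white plastic bottle, 60 mm wide, 150 mm tall; origin under its centre
- fluxjar: bystander: amber jar, 52 mm wide, 70 mm tall; origin under its centre
- spool: bystander: metal solder spool, 56 mm wide, 52 mm tall; origin under its centre
- driver: bystander: screwdriver lying on the bench, 170 mm long
- esdbrush: bystander: brush lying on the bench, 160 mm long

How it is judged (in metres and radians):
On the way, in this order (a step that is already met when the one before it is completed fails the run):
1. the lid stands open past vertical by itself, let go (value of joint lid above 1.62 rad and velocity of joint lid between -0.1 and 0.1 rad/s and contact force between each of the arm, the fingers and lid below 0.3 N), for 0.3 s.
2. with the lid still open, all tested modules are in the tray and all waiting modules sit fully down in the bays, released (value of joint lid above 1.5 rad and x of old0_mid in the frame of tray between -0.115 and 0.115 m and y of old0_mid in the frame of tray between -0.045 and 0.045 m and height (world z) of each of old0_mid, old1_mid, old2_mid below 0.035 m and angle between each of old0_mid, old1_mid, old2_mid's own z axis and vertical below 0.15 rad and x of old1_mid in the frame of tray between -0.115 and 0.115 m and y of old1_mid in the frame of tray between -0.045 and 0.045 m and x of old2_mid in the frame of tray between -0.115 and 0.115 m and y of old2_mid in the frame of tray between -0.045 and 0.045 m and ((horizontal distance between new0_mid and bay0 below 0.012 m and z of new0_mid in the frame of bay0 between 0.016 and 0.0245 m) or (horizontal distance between new0_mid and bay1 below 0.012 m and z of new0_mid in the frame of bay1 between 0.016 and 0.0245 m) or (horizontal distance between new0_mid and bay2 below 0.012 m and z of new0_mid in the frame of bay2 between 0.016 and 0.0245 m)) and angle between the x axis of each of new0_mid, new1_mid, new2_mid and the x axis of fixture, either way round below 0.15 rad and angle between each of new0_mid, new1_mid, new2_mid's own z axis and vertical below 0.1 rad and ((horizontal distance between new1_mid and bay0 below 0.012 m and z of new1_mid in the frame of bay0 between 0.016 and 0.0245 m) or (horizontal distance between new1_mid and bay1 below 0.012 m and z of new1_mid in the frame of bay1 between 0.016 and 0.0245 m) or (horizontal distance between new1_mid and bay2 below 0.012 m and z of new1_mid in the frame of bay2 between 0.016 and 0.0245 m)) and ((horizontal distance between new2_mid and bay0 below 0.012 m and z of new2_mid in the frame of bay0 between 0.016 and 0.0245 m) or (horizontal distance between new2_mid and bay1 below 0.012 m and z of new2_mid in the frame of bay1 between 0.016 and 0.0245 m) or (horizontal distance between new2_mid and bay2 below 0.012 m and z of new2_mid in the frame of bay2 between 0.016 and 0.0245 m)) and contact force between the fingers and old0 below 0.3 N and contact force between the fingers and old1 below 0.3 N and contact force between the fingers and old2 below 0.3 N and contact force between the fingers and new0 below 0.3 N and contact force between the fingers and new1 below 0.3 N and contact force between the fingers and new2 below 0.3 N), for 0.2 s.
3. the lid is shut (value of joint lid below 0.03 rad), for 0.2 s.
At the end, for the whole second after the job is handed in: Lid shut (under 0.03 rad); tested modules upright on the tray floor (centres within 115 mm in x, 45 mm in y of its centre); waiting modules in bays (centre within 12 mm of the bay's, turned under 0.15 rad, under 3.5 mm above seat); all at rest (value of joint lid below 0.03 rad and x of old0_mid in the frame of tray between -0.115 and 0.115 m and y of old0_mid in the frame of tray between -0.045 and 0.045 m and height (world z) of each of old0_mid, old1_mid, old2_mid below 0.035 m and angle between each of old0_mid, old1_mid, old2_mid's own z axis and vertical below 0.15 rad and x of old1_mid in the frame of tray between -0.115 and 0.115 m and y of old1_mid in the frame of tray between -0.045 and 0.045 m and x of old2_mid in the frame of tray between -0.115 and 0.115 m and y of old2_mid in the frame of tray between -0.045 and 0.045 m and ((horizontal distance between new0_mid and bay0 below 0.012 m and z of new0_mid in the frame of bay0 between 0.016 and 0.0245 m) or (horizontal distance between new0_mid and bay1 below 0.012 m and z of new0_mid in the frame of bay1 between 0.016 and 0.0245 m) or (horizontal distance between new0_mid and bay2 below 0.012 m and z of new0_mid in the frame of bay2 between 0.016 and 0.0245 m)) and angle between the x axis of each of new0_mid, new1_mid, new2_mid and the x axis of fixture, either way round below 0.15 rad and angle between each of new0_mid, new1_mid, new2_mid's own z axis and vertical below 0.1 rad and ((horizontal distance between new1_mid and bay0 below 0.012 m and z of new1_mid in the frame of bay0 between 0.016 and 0.0245 m) or (horizontal distance between new1_mid and bay1 below 0.012 m and z of new1_mid in the frame of bay1 between 0.016 and 0.0245 m) or (horizontal distance between new1_mid and bay2 below 0.012 m and z of new1_mid in the frame of bay2 between 0.016 and 0.0245 m)) and ((horizontal distance between new2_mid and bay0 below 0.012 m and z of new2_mid in the frame of bay0 between 0.016 and 0.0245 m) or (horizontal distance between new2_mid and bay1 below 0.012 m and z of new2_mid in the frame of bay1 between 0.016 and 0.0245 m) or (horizontal distance between new2_mid and bay2 below 0.012 m and z of new2_mid in the frame of bay2 between 0.016 and 0.0245 m)) and linear speed of each of old0, old1, old2, new0, new1, new2 below 0.02 m/s); the robot touches nothing.
It fails at once if the lid is slammed: it reaches the bed faster than 2.5 rad/s (value of joint lid below 0.1 rad and velocity of joint lid below -2.5 rad/s).
It fails at once if a bystander is moved by more than 40 mm (distance of any of solvent, fluxjar, spool, driver, esdbrush from where it was at the start of the episode above 0.04 m).
It fails at once if a bottle, jar or spool is tipped over (angle between any of solvent, fluxjar, spool's own z axis and vertical above 0.6 rad).
Of old0, old1, old2 only 2 to 3 are there at a start; the rules pass over those that are not, and their reading is None.
Of new0, new1, new2 only 2 to 3 are there at a start; the rules pass over those that are not, and their reading is None.
At some moment in a run one of new0, new1, new2 may be knocked a few centimetres aside while the robot is not near it.
It also fails if it takes over 210 s, if anything falls off the work surface, if the arm or the gripper's body presses on something with over 40 N, if the wrist force passes 120 N, or if a joint passes its speed limit or range.

ROBOT

A 6-joint arm with a two-finger parallel gripper is mounted at the origin on the work surface. World frame = base frame: x ahead of the robot, y to its left, z up, the work surface at z = 0. Lengths are in mm, angles in rad, forces in N, time in s.
With the tool pointing down it reaches from about 275 to 750 mm from the base axis. Payload 10.2 kg.
Tool frame: the origin (TCP) lies midway between the tips of the shut fingers; the grasp point (between the pads) lies 19 mm behind it (ctrl.tcp_to_grasp is the z of the grasp point in the tool frame, in mm); z points along the fingers, y is the direction in which the jaws open and shut (so a half turn about z gives the same grasp; the last joint's range is limited). The gripper opens to 85 mm and grips with 20 to 120 N. Pads are 22 mm wide; open, the fingers measure 114 mm over their backs; the gripper's body (76 mm by 85 mm) begins 54 mm behind the grasp point. The pads swing forward as they close: fully open they stand 13 mm farther back than shut.
Start: joints at [0.993, 0.313, 1.498, -0, 1.331, -0.223], TCP at [182.399, 492.302, 231.294] pointing down, gripper open.
Joint ranges: [-2.94, 2.94], [-0.97, 2.17], [0.19, 2.56], [-1.23, 4.37], [0.02, 3.11], [-2.88, 2.88]. Speed limits (rad/s): [2.39, 2.39, 3.01, 3.14, 3.14, 3.14].

INTERFACE

Orientations are given as a unit quaternion [w, x, y, z].
In Python, from rig import sensors, capture, order, ctrl gives the robot as it stands. The module is installed in compiled form; this text tells all that it offers.
- The arm moves only by the tool play_rows, never from a script. Its argument "deltas" is a list of rows, each a list of 7 numbers: the shift along the world's x, y, z in units of 40 mm (1.0 is 40 mm), then the turn, a rotation vector about the world's x, y, z in units of 6 degrees (1.0 is 6 degrees), then the opening, from -1 (shut) to 1 (fully open). A call has 1 to 8 rows; each row shifts and turns the commanded pose from where the row before left it; what a row does not reach is not made up. A row lasts 1/12 s, in which the tool goes at most 41.7 mm and 7.16 degrees, less where a joint would pass 70% of its speed; a pose out of reach is approached as far as the arm can. A call is refused whole if a number of a shift passes 1 or a number of a turn 1, either way. A call with a gripper value outside its range is refused whole. The fingers move at their own pace and stop on an object; "squeeze" is the grip in N (left out, the last holds). Time passes only in rows, so rows that do not move let the fingers close. It gives the time, the measured TCP pose, the force and the opening at its end, in the units of the state.
- sensors.sense(): the state, without advancing time (a new reading comes with each control period).
- capture(name): name is "side" or "top" or "wrist"; returns a dict with "pixels" (480x640x3 uint8, red, green, blue), "z_map" (480x640 float32, mm along the optical axis (not along the pixel's ray), 0 where there is no reading), "fx", "fy", "cx", "cy" (pixels), "eye" and "rotation" of the camera in the world; the wrist camera has in their place "tool_from_camera" (4x4, takes a point from camera to tool coordinates, whose origin is the TCP and whose axes are the flange's). Camera axes: x right, y down, z forward; pixel columns grow to the right and rows downward; lengths in mm; the calibration is good to about 2 mm. A picture is of the moment at which its call begins: read the wrist's pose just before it.
- order.finish_job(): hands the job in, once; it reports no verdict.
The state is a dict: "time_s": time; "joints": joint angles; "dq": joint speeds; "tau": joint torques, N m; "eef_pos": TCP position; "ee_rot": TCP orientation; "force": force on the tool from outside, world axes, zero at the start; "wrist_torque": the same for the moment, N m; "grip_width": opening from 0.0 (shut) to 1.0 (fully open).
Only numpy, scipy, OpenCV 4.12 (cv2) and the standard library are available. Lean on these libraries where they do the work, as an engineer would, in place of code of your own. Each camera call takes 0.05 s, during which the arm holds its last target. There are 200 camera calls.

## Working session

There is one attempt and no reset: what is moved stays moved. The work goes in short steps, Python scripts to look and compute and a tool call to move; the robot and the scene stay as the last step left them, time stands still between calls to the robot, and variables do not carry over. Pictures are saved under pics/ and viewed, about 12 in all and at most 16, crops included, and the job is handed in when it is done.

Besides the shell and the picture viewer there is one more tool, called after "Request:" as a command line: name --pt "numbers of a row" for each row, then --argument value for the rest. play_rows: Moves the arm, as the interface text tells. Its arguments: {"type":"object","properties":{"deltas":{"type":"array","items":{"type":"array","items":{"type":"number"}}},"squeeze":{"type":"number"}},"required":["deltas"]}

```bash
mkdir -p pics; cat > h.py <<'E'
import numpy as np, cv2
from rig import sensors, capture, order, ctrl
def save(c,n):
    cv2.imwrite(f'pics/{n}.png', c['pixels'][:,:,::-1])
def cloud(c):
    z=c['z_map'].astype(float); v,u=np.mgrid[0:480,0:640]
    p=np.stack([(u-c['cx'])/c['fx']*z,(v-c['cy'])/c['fy']*z,z],-1)
    if 'eye' in c: w=p@np.array(c['rotation']).T+np.array(c['eye'])
    else: w=p
    w[z<=0]=np.nan
    return w
E
python3 - <<'E'
from h import *
c=capture('top'); save(c,'top0'); d=capture('side'); save(d,'side0')
np.savez('top0.npz',w=cloud(c),px=c['pixels']); np.savez('side0.npz',w=cloud(d),px=d['pixels'])
for k in (c,d): print(k['eye'],k['rotation'],k['fx'],k['cx'],k['cy'])
print(sensors.sense())
E
```

```text
Traceback (most recent call last):
  File "h.py", line 8, in cloud
    if 'eye' in c: w=p@np.array(c['rotation']).T+np.array(c['eye'])
                     ~^~~~~~~~~~~~~~~~~~~~~~~~~~
ValueError: matmul: Input operand 1 has a mismatch in its core dimension 0, with gufunc signature (n?,k),(k,m?)->(n?,m?) (size 4 is different from 3)
```

View pics/top0.png

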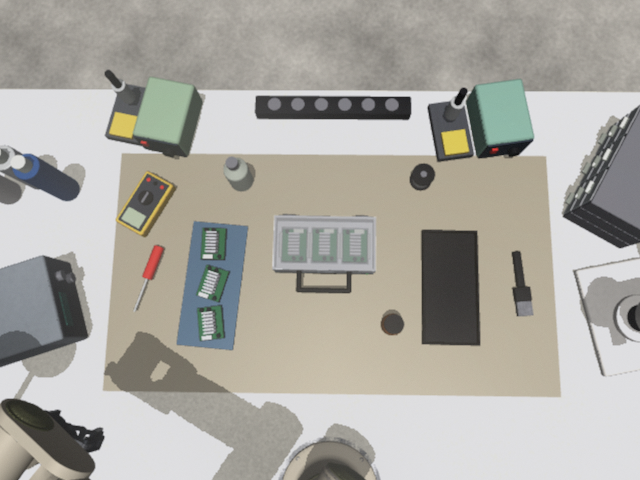

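View pics/side0.png

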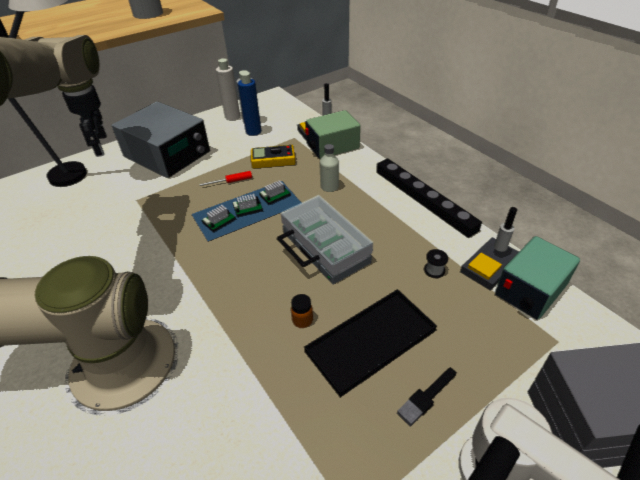

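The top view has the fixture at (325,244) with its handle towards the robot at (323,291). Three modules are in the bays. The pad is on the left at (213,285) with three waiting modules, and the tray is on the right at (450,287). The rotation comes as a quaternion or a 4-vector, so I'll check that next.

```bash
sed -i "s/np.array(c\['rotation'\]).T/R.from_quat(np.roll(c['rotation'],-1)).as_matrix().T/; 1a from scipy.spatial.transform import Rotation as R" h.py
python3 - <<'E'
from h import *
c=capture('top'); d=capture('side')
np.savez('top0.npz',w=cloud(c),px=c['pixels']); np.savez('side0.npz',w=cloud(d),px=d['pixels'])
for k in (c,d): print(k['eye'],k['rotation'],k['fx'],k['cx'],k['cy'])
s=sensors.sense(); print(s['time_s'],s['ee_rot'],s['force'],s['grip_width'],ctrl.tcp_to_grasp)
w=cloud(c); px=c['pixels']
for n,(u,v) in dict(mat=(330,350),f1=(277,220),f2=(374,220),f3=(275,268),f4=(375,268),clear=(325,222),bar=(323,291),tray=(450,287),pad=(240,240),m0=(212,243),m1=(209,285),m2=(208,324),jar=(392,324),spool=(423,175),sol=(235,165),old=(324,245)).items(): print(n,w[v,u].round(1),px[v,u])
def rect(mask,name):
    p=w[mask][:,:2].astype(np.float32); r=cv2.minAreaRect(p); print(name,r,len(p))
hsv=cv2.cvtColor(px,cv2.COLOR_RGB2HSV)
z=w[...,2]
v,u=np.mgrid[0:480,0:640]
box=lambda a,b,e,f:(u>=a)&(u<=b)&(v>=e)&(v<=f)
rect(box(175,252,215,355)&(hsv[...,0]>95)&(hsv[...,0]<125)&(hsv[...,1]>80)&(z<12),'pad')
rect(box(415,485,225,350)&(z>15)&(z<30),'tray')
rect(box(290,358,276,300)&(z>40),'bar')
rect(box(265,385,205,276)&(z>60),'lid')
for n,(a,b,e,f) in enumerate([(195,232,222,264),(193,232,264,304),(193,230,303,345)]):
    m=box(a,b,e,f)
    rect(m&(z>30),'sink'); rect(m&(hsv[...,0]>40)&(hsv[...,0]<90)&(hsv[...,1]>90),'green')
E
```

```text
[3.59462729e+02 4.42339567e-01 1.34440663e+03] [-0.06723185  0.70827785 -0.70041656  0.05691234] 541.5205158783851 323.0047252372221 238.97569371683835
[  61.05720266 -716.57870616  908.36430381] [-0.37898687  0.87179275 -0.28848784  0.11454744] 455.48054024172177 325.7802636512193 231.46540595296844
0.2 [-1.37591447e-04  1.76477537e-01  9.84304601e-01 -3.35502953e-04] [ 0.40857525 -0.18320047 -0.65068573] 1.001964824849203 -18.700000000000003
mat [324.1   1.2   1.9] [197 187 168]
f1 [628.1 130.4  84. ] [149 149 152]
f2 [ 631.9 -100.9   76.4] [177 177 180]
f3 [513.7 132.6  78.1] [185 187 189]
f4 [ 515.6 -102.2   83.2] [191 189 183]
clear [625.9  16.2  76.3] [175 175 178]
bar [462.2  19.1  61.7] [68 67 64]
tray [ 480.2 -293.1    4.8] [58 56 55]
pad [592.5 230.3   5.6] [100 121 141]
m0 [581.2 296.7  23. ] [131 132 134]
m1 [474.9 294.1  44.8] [203 203 207]
m2 [382.5 296.5  24.5] [153 152 156]
jar [ 386.8 -141.8   72.7] [75 72 68]
spool [ 752.1 -224.3   51.1] [131 130 135]
sol [741.4 223.4 153.1] [127 127 130]
old [569.1  17.8  82.7] [165 164 167]
pad ((0.0, 0.0), (0.0, 0.0), 0.0) 0
tray
[... 280 characters left out ...]
 245.18551635742188), 0.1958744376897812) 5679
sink ((583.491455078125, 294.44305419921875), (76.24105072021484, 32.48541259765625), 7.086162567138672) 214
green ((581.4877319335938, 296.0516662597656), (54.68531799316406, 74.33734893798828), 89.632080078125) 183
sink ((483.80389404296875, 291.8590393066406), (34.594295501708984, 71.1013412475586), 74.9351577758789) 164
green ((482.80926513671875, 293.1650390625), (54.9720573425293, 74.65338134765625), 73.37909698486328) 219
sink ((386.7375793457031, 293.5910949707031), (69.24374389648438, 32.324283599853516), 3.280945301055908) 183
green ((386.5834655761719, 294.15264892578125), (72.97747802734375, 55.19631576538086), 8.401204109191895) 206
```

```bash
python3 - <<'E'
from h import *
px=np.load('top0.npz')['px'][:,:,::-1]
a=cv2.resize(px[215:355,170:255],None,fx=4,fy=4,interpolation=3); b=cv2.resize(px[205:305,265:385],None,fx=3.6,fy=3.6,interpolation=3)
o=np.zeros((560,790,3),np.uint8); o[:,:340]=a; o[:360,345:345+432]=b; cv2.imwrite('pics/z0.png',o)
E
```

```text
(no output)
```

View pics/z0.png

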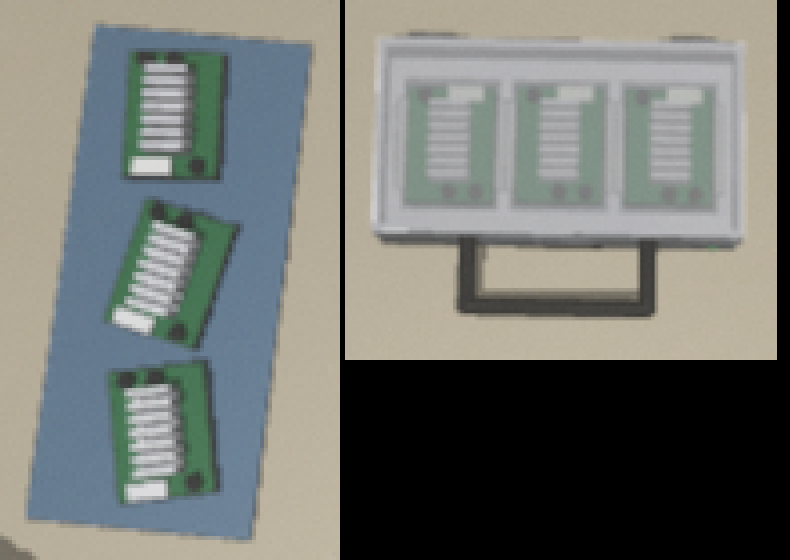

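```bash
python3 - <<'E'
from h import *
for f in ('top0','side0'):
    w=np.load(f+'.npz')['w']; x,y,z=w[...,0],w[...,1],w[...,2]
    m=(x>440)&(x<478)&(abs(y-17)<45)&(z>40)&(z<75); print(f,'bar',m.sum(),np.nanmedian(w[m],0),np.nanmin(w[m],0),np.nanmax(w[m],0))
    for s in (-1,0,1):
        mm=m&(abs(y-17-25*s)<12); print('  slope',s,np.median(x[mm]).round(1))
    m=(x>480)&(x<690)&(abs(y-17)<180)&(z>65)&(z<100)
    p=w[m]; print('lid',m.sum(),np.percentile(p,[1,5,50,95,99],0).round(1).tolist())
E
```

```text
top0 bar 190 [465.40663022  16.89525078  58.61652607] [460.27173734 -25.94836763  50.40415721] [472.51017768  61.92391615  67.59653723]
  slope -1 465.1
  slope 0 466.9
  slope 1 466.9
lid 5638 [[512.6, -103.0, 72.7], [517.2, -93.4, 75.4], [575.5, 15.9, 79.8], [635.5, 126.3, 84.1], [641.1, 136.1, 85.7]]
side0 bar 127 [460.62934844  13.7595923   60.4565869 ] [455.36528355 -27.79952772  52.80429926] [468.89367661  61.22305961  65.0207606 ]
  slope -1 460.4
  slope 0 460.8
  slope 1 460.9
lid 3429 [[507.9, -104.8, 66.2], [509.3, -102.6, 72.2], [567.2, 0.7, 81.6], [631.6, 125.1, 84.4], [637.7, 137.4, 85.5]]
```

Request:
play_rows --pt "0.504 -0.85 -0.16 0 0 -0.83 0.2" --pt "0.504 -0.85 -0.16 0 0 -0.83 0.2" --pt "0.504 -0.85 -0.16 0 0 -0.83 0.2" --pt "0.504 -0.85 -0.16 0 0 -0.83 0.2" --pt "0.504 -0.85 -0.16 0 0 -0.83 0.2" --pt "0.504 -0.85 -0.16 0 0 -0.83 0.2" --pt "0.504 -0.85 -0.16 0 0 -0.83 0.2" --squeeze 40

```text
time_s: 0.78
eef_pos: [324.0, 252.6, 186.3]
ee_rot: [0.0, 0.465, 0.885, 0.0]
force: [1.7, 0.9, 0.5]
grip_width: 0.601
```

Request:
play_rows --pt "0.504 -0.85 -0.16 0 0 -0.83 0.2" --pt "0.504 -0.85 -0.16 0 0 -0.83 0.2" --pt "0.504 -0.85 -0.16 0 0 -0.83 0.2" --pt "0.504 -0.85 -0.16 0 0 -0.83 0.2" --pt "0.504 -0.85 -0.16 0 0 -0.83 0.2" --pt "0.504 -0.85 -0.16 0 0 -0.83 0.2" --pt "0.504 -0.85 -0.16 0 0 -0.83 0.2" --pt "0 0 0 0 0 0 0.2"

```text
time_s: 1.45
eef_pos: [466.9, 11.4, 140.6]
ee_rot: [0.0, 0.711, 0.703, -0.0]
force: [-0.3, 1.6, -1.0]
grip_width: 0.603
```

```bash
cat >> h.py <<'E'
def wrist():
    s=sensors.sense(); c=capture('wrist'); p=cloud(c); T=np.array(c['tool_from_camera'])
    Rt=R.from_quat(np.roll(s['ee_rot'],-1)).as_matrix()
    w=(p@T[:3,:3].T+T[:3,3])@Rt.T+np.array(s['eef_pos'])
    return c,w
def jaw():
    s=sensors.sense(); M=R.from_quat(np.roll(s['ee_rot'],-1)).as_matrix()
    return np.array(s['eef_pos']).round(1), np.degrees(np.arctan2(M[1,1],M[0,1])).round(2), M[:,2].round(4), np.round(s['force'],1), round(s['grip_width'],3), s['time_s']
E
python3 - <<'E'
from h import *
c,w=wrist(); save(c,'w1'); print(jaw(), np.array(c['tool_from_camera']).round(2).tolist())
x,y,z=w[...,0],w[...,1],w[...,2]
m=(x>430)&(x<500)&(abs(y-17)<45)&(z>40)&(z<75); print(m.sum(),np.nanmedian(w[m],0),np.nanpercentile(w[m],[2,98],0))
E
```

```text
(array([465.4,  13.8, 140.9]), np.float64(-0.33), array([-1.1e-03,  1.0e-04, -1.0e+00]), array([ 0.1,  0.3, -0.5]), 0.601, 1.5) [[-0.0, -0.96, -0.27, 69.48], [1.0, -0.0, 0.0, 1.24], [-0.0, -0.27, 0.96, -143.6], [0.0, 0.0, 0.0, 1.0]]
2325 [465.19512357  20.49459177  59.57763108] [[459.52534889 -25.92961564  56.10743989]
 [470.69862771  60.56365787  61.45160388]]
```

View pics/w1.png

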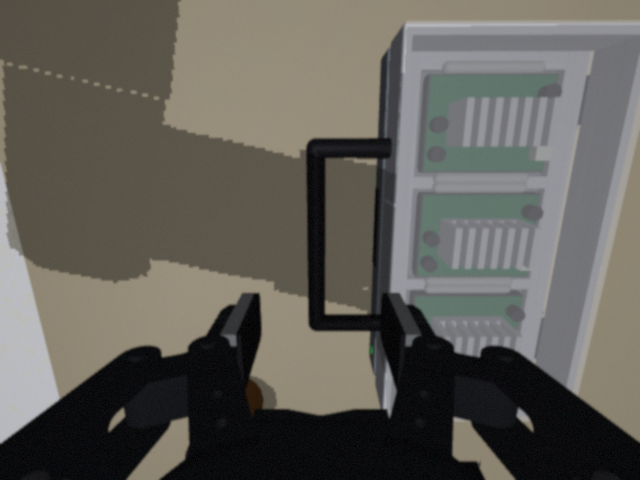

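Request:
play_rows --pt "0 0 -0.88 0 0 0 0.2" --pt "0 0 -0.88 0 0 0 0.2" --pt "0 0 -0.88 0 0 0 0.2" --pt "0 0 0 0 0 0 -1" --pt "0 0 0 0 0 0 -1" --pt "0 0 0 0 0 0 -1" --pt "0 0 0 0 0 0 -1" --squeeze 30

```text
time_s: 2.08
eef_pos: [463.9, 17.1, 36.3]
ee_rot: [-0.001, 0.707, 0.707, -0.0]
force: [-4.1, 1.7, 1.7]
grip_width: 0.129
```

```bash
python3 - <<'E'
from h import *
print(jaw())
r=176.6;a0=np.arctan2(14,176)
th=np.linspace(0,1.70,21)
p=np.c_[-r*np.cos(th+a0),r*np.sin(th+a0)]
print((np.diff(p,axis=0)/40).round(2).tolist())
E
```

```text
(array([463.9,  17.1,  36.3]), np.float64(0.02), array([-1.4e-03,  4.0e-04, -1.0e+00]), array([-4.1,  1.7,  1.7]), 0.129, 2.0833)
[[0.05, 0.37], [0.08, 0.37], [0.11, 0.36], [0.14, 0.35], [0.17, 0.34], [0.2, 0.32], [0.22, 0.3], [0.25, 0.28], [0.27, 0.26], [0.29, 0.24], [0.31, 0.21], [0.33, 0.18], [0.34, 0.16], [0.35, 0.13], [0.36, 0.1], [0.37, 0.06], [0.37, 0.03], [0.38, 0.0], [0.37, -0.03], [0.37, -0.06]]
```

Request:
play_rows --pt "0.05 0 0.37 0 0 0 -1" --pt "0.08 0 0.37 0 0 0 -1" --pt "0.11 0 0.36 0 0 0 -1" --pt "0.14 0 0.35 0 0 0 -1" --pt "0.17 0 0.34 0 0 0 -1" --pt "0.2 0 0.32 0 0 0 -1" --pt "0.22 0 0.3 0 0 0 -1" --pt "0 0 0 0 0 0 -1"

```text
time_s: 2.75
eef_pos: [501.1, 16.8, 134.5]
ee_rot: [-0.003, 0.707, 0.707, -0.003]
force: [-22.4, -1.5, 14.9]
grip_width: 0.127
```

Request:
play_rows --pt "0.18 0 0.32 0 0 0 -1" --pt "0.26 0 0.27 0 0 0 -1" --pt "0.29 0 0.24 0 0 0 -1" --pt "0.31 0 0.21 0 0 0 -1" --pt "0.33 0 0.18 0 0 0 -1" --pt "0 0 0 0 0 0 -1"

```text
time_s: 3.25
eef_pos: [559.4, 16.4, 183.5]
ee_rot: [0.001, 0.707, 0.707, 0.0]
force: [-7.5, -0.6, 12.3]
grip_width: 0.124
```

Request:
play_rows --pt "0.33 0 0.19 0 0 0 -1" --pt "0.35 0 0.13 0 0 0 -1" --pt "0.36 0 0.1 0 0 0 -1" --pt "0.37 0 0.06 0 0 0 -1" --pt "0.37 0 0.03 0 0 0 -1" --pt "0.38 0 0.0 0 0 0 -1" --pt "0.37 0 -0.03 0 0 0 -1" --pt "0 0 0 0 0 0 -1"

```text
time_s: 3.92
eef_pos: [661.1, 16.0, 200.7]
ee_rot: [0.001, 0.707, 0.707, 0.0]
force: [0.4, -3.2, 3.7]
grip_width: 0.124
```

```bash
python3 - <<'E'
from h import *
print(jaw())
d=capture('side'); save(d,'side1')
E
```

```text
(array([661.1,  16. , 200.7]), np.float64(-0.05), array([ 2.1e-03, -9.0e-04, -1.0e+00]), array([ 0.4, -3.2,  3.7]), 0.124, 3.9167)
```

View pics/side1.png

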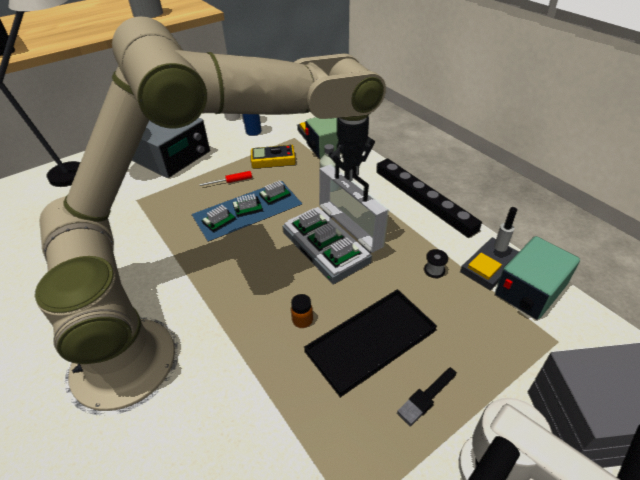

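Request:
play_rows --pt "0.4 0 -0.06 0 0 0 -1" --pt "0 0 0 0 0 0 -1" --pt "0 0 0 0 0 0 0.2" --pt "0 0 0 0 0 0 0.2" --pt "0 0 0 0 0 0 0.2" --pt "0 0 0 0 0 0 0.2"

```text
time_s: 4.47
eef_pos: [675.0, 16.7, 198.1]
ee_rot: [-0.0, 0.707, 0.707, -0.0]
force: [-0.8, -0.6, 0.4]
grip_width: 0.599
```

Request:
play_rows --pt "0 0 0.6 0 0 0 0.2" --pt "0 0 0.9 0 0 0 0.2" --pt "0 0 0.9 0 0 0 0.2" --pt "-0.5 0 0 0 0 1 0.2" --pt "-0.7 0 0 0 0 1 0.2" --pt "-0.7 0 0 0 0 1 0.2" --pt "-0.7 0 0 0 0 1 0.2" --pt "-0.6 0 0 0 0 1 0.2"

```text
time_s: 5.13
eef_pos: [545.3, 16.6, 294.2]
ee_rot: [-0.0, 0.498, 0.867, 0.0]
force: [1.2, -0.2, 0.6]
grip_width: 0.6
```

Request:
play_rows --pt "0 0 0 0 0 1 0.2" --pt "0 0 0 0 0 1 0.2" --pt "0 0 0 0 0 1 0.2" --pt "0 0 0 0 0 1 0.2" --pt "0 0 0 0 0 1 0.2" --pt "0 0 0 0 0 1 0.2" --pt "0 0 0 0 0 1 0.2" --pt "0 0 0 0 0 1 0.2"

```text
time_s: 5.8
eef_pos: [547.1, 16.5, 294.2]
ee_rot: [-0.0, 0.102, 0.995, 0.0]
force: [0.8, -1.1, -0.8]
grip_width: 0.605
```

Request:
play_rows --pt "0 0 0 0 0 1 0.2" --pt "0 0 0 0 0 1 0.2" --pt "0 0 0 0 0 0 0.2"

```text
time_s: 6.05
eef_pos: [547.1, 16.5, 294.2]
ee_rot: [-0.0, -0.002, 1.0, 0.0]
force: [-0.2, -0.4, 0.3]
grip_width: 0.602
```

```bash
python3 - <<'E'
from h import *
print(jaw(), np.round(sensors.sense()['joints'],2))
c,w=wrist(); save(c,'w2'); np.savez('w2.npz',w=w,px=c['pixels'])
x,y,z=w[...,0],w[...,1],w[...,2]
hsv=cv2.cvtColor(c['pixels'],cv2.COLOR_RGB2HSV)
for k in (-1,0,1):
    m=(abs(x-575)<60)&(abs(y-16.5-74*k)<35)
    q=w[m&(z>66)&(z<80)]; print(k,len(q),cv2.minAreaRect(q[:,:2].astype(np.float32)),np.median(q[:,2]))
    q=w[m&(hsv[...,0]>40)&(hsv[...,0]<90)&(hsv[...,1]>90)&(z<60)]; print('  g',cv2.minAreaRect(q[:,:2].astype(np.float32)),np.median(q[:,2]))
t=capture('top'); save(t,'top1'); tw=cloud(t); m=(tw[...,0]>600)&(abs(tw[...,1]-16)<60)&(tw[...,2]>120)&(tw[...,2]<240)&(tw[...,0]<760); print('lid pts',np.percentile(tw[m],[2,50,98],0).round(1).tolist() if m.sum() else 0)
E
```

```text
(array([547.1,  16.5, 294.2]), np.float64(90.18), array([-1.e-04,  1.e-04, -1.e+00]), array([-0.2, -0.4,  0.3]), 0.602, 6.05) [-0.18  0.33  1.32  0.    1.5  -1.76]
-1 922 ((575.4496459960938, -56.41442108154297), (26.214513778686523, 52.13499450683594), 89.27980041503906) 72.76054223994267
  g ((575.138916015625, -56.4403076171875), (58.55221939086914, 78.90058898925781), 88.95549774169922) 43.91537805497558
0 912 ((576.2598876953125, 17.36922836303711), (26.021320343017578, 51.98613357543945), 89.54767608642578) 72.7264232715009
  g ((576.2142944335938, 17.413787841796875), (57.919593811035156, 78.6269302368164), 89.63170623779297) 43.939984864791285
1 961 ((575.9669189453125, 91.21568298339844), (26.52254867553711, 52.275482177734375), 89.22724151611328) 72.77298288401437
  g ((575.1499633789062, 90.98828887939453), (58.45646667480469, 78.57390594482422), 89.4267578125) 43.98146134611193
lid pts [[676.9, -42.8, 198.0], [688.1, -21.2, 215.9], [693.0, 14.0, 220.8]]
```

View pics/w2.png

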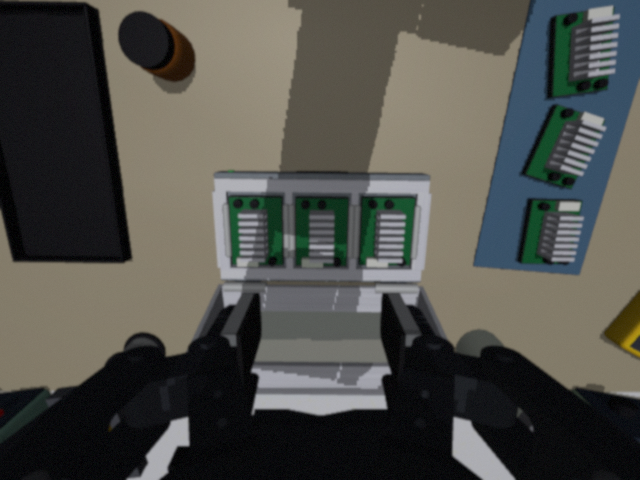

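The wrist view shows the lid fully open (bar at x≈688, z≈218). The seated modules are at (250,235), (320,235) and (390,235), and measure cleanly. I'll lift out old module 0 first.

Request:
play_rows --pt "0.36 -0.91 -0.1 0 0 -0.11 0.06" --pt "0.36 -0.91 -0.1 0 0 0 0.06" --pt "0 0 -0.95 0 0 0 0.06" --pt "0 0 -0.95 0 0 0 0.06" --pt "0 0 -0.95 0 0 0 0.06" --pt "0 0 -0.95 0 0 0 0.06" --pt "0 0 -0.95 0 0 0 0.06" --pt "0 0 -0.8 0 0 0 0.06" --squeeze 50

```text
time_s: 6.82
eef_pos: [575.3, -56.2, 61.7]
ee_rot: [-0.001, 0.008, 1.0, 0.0]
force: [0.1, -0.1, 0.3]
grip_width: 0.534
```

Request:
play_rows --pt "0 0 -0.43 0 0 0 0.06" --pt "0 0 0 0 0 0 0.06" --pt "0 0 0 0 0 0 -1" --pt "0 0 0 0 0 0 -1" --pt "0 0 0 0 0 0 -1" --pt "0 0 0 0 0 0 -1"

```text
time_s: 7.32
eef_pos: [577.1, -56.7, 48.4]
ee_rot: [0.001, 0.006, 1.0, -0.0]
force: [0.3, -0.3, 4.2]
grip_width: 0.294
```

Request:
play_rows --pt "0 0 0.3 0 0 0 -1" --pt "0 0 0.6 0 0 0 -1" --pt "0 0 0.9 0 0 0 -1" --pt "0 0 0.6 0 0 0 -1" --pt "-0.043 -0.393 0 0 0 -1 -1" --pt "-0.043 -0.393 0 0 0 -1 -1" --pt "-0.043 -0.393 0 0 0 -1 -1" --pt "-0.043 -0.393 0 0 0 -1 -1"

```text
time_s: 7.98
eef_pos: [569.2, -120.0, 144.3]
ee_rot: [0.001, 0.217, 0.976, -0.0]
force: [0.3, -0.1, -2.3]
grip_width: 0.297
```

Request:
play_rows --pt "-0.043 -0.393 0 0 0 -1 -1" --pt "-0.043 -0.393 0 0 0 -1 -1" --pt "-0.043 -0.393 0 0 0 -1 -1" --pt "-0.043 -0.393 0 0 0 -1 -1" --pt "-0.043 -0.393 0 0 0 -1 -1" --pt "-0.043 -0.393 0 0 0 -1 -1" --pt "-0.043 -0.393 0 0 0 -1 -1" --pt "-0.043 -0.393 0 0 0 -1 -1"

```text
time_s: 8.65
eef_pos: [555.4, -245.9, 144.2]
ee_rot: [0.0, 0.595, 0.804, 0.0]
force: [-0.0, 1.1, -2.3]
grip_width: 0.296
```

Request:
play_rows --pt "-0.043 -0.393 0 0 0 -1 -1" --pt "-0.043 -0.393 0 0 0 -1 -1" --pt "-0.043 -0.393 0 0 0 -1 -1" --pt "0 0 0 0 0 0 -1"

```text
time_s: 8.98
eef_pos: [549.9, -294.8, 144.0]
ee_rot: [0.001, 0.714, 0.7, -0.0]
force: [0.2, -0.1, -2.0]
grip_width: 0.294
```

```bash
python3 - <<'E'
from h import *
print(jaw())
c,w=wrist(); save(c,'w3'); np.savez('w3.npz',w=w,px=c['pixels'])
x,y,z=w[...,0],w[...,1],w[...,2]
m=(x>320)&(x<640)&(y>-380)&(y<-210)&(z>15)&(z<30)
print(np.nanpercentile(w[m],[0.5,5,50,95,99.5],0).round(1).tolist())
E
```

```text
(array([ 549.9, -294.8,  144. ]), np.float64(-1.12), array([ 7.0e-04, -1.4e-03, -1.0e+00]), array([ 0.2, -0.1, -2. ]), 0.294, 8.9833)
[[341.0, -359.2, 15.1], [342.9, -357.2, 16.2], [428.8, -272.8, 22.4], [618.7, -224.0, 23.8], [620.5, -222.5, 24.5]]
```

View pics/w3.png

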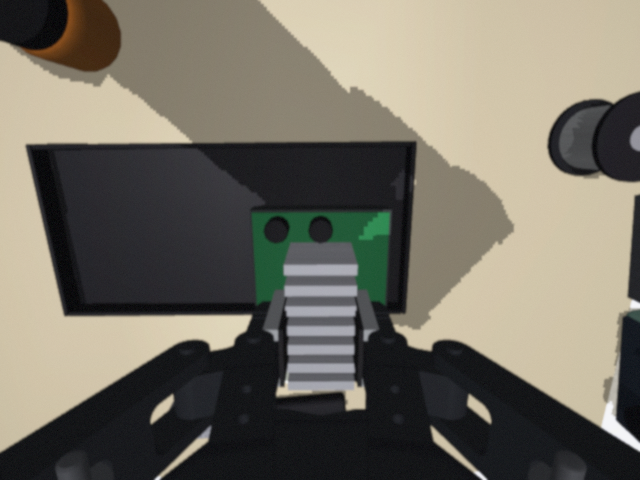

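Request:
play_rows --pt "0 0.08 -0.8 0 0 0.1 -1" --pt "0 0 -0.9 0 0 0 -1" --pt "0 0 -0.8 0 0 0 -1" --pt "0 0 -0.5 0 0 0 -1" --pt "0 0 0 0 0 0 -1" --pt "0 0 0 0 0 0 0.06" --pt "0 0 0 0 0 0 0.06" --pt "0 0 0 0 0 0 0.06"

```text
time_s: 9.7
eef_pos: [550.9, -288.9, 23.9]
ee_rot: [0.001, 0.707, 0.707, 0.0]
force: [-0.8, 0.8, 0.2]
grip_width: 0.533
```

Request:
play_rows --pt "0 0 0.6 0 0 0 0.06" --pt "0 0 0.9 0 0 0 0.06" --pt "0 0 0.9 0 0 0 0.06" --pt "0 0 0.6 0 0 0 0.06" --pt "0.043 0.515 0 0 0 1 0.06" --pt "0.043 0.515 0 0 0 1 0.06" --pt "0.043 0.515 0 0 0 1 0.06" --pt "0.043 0.515 0 0 0 1 0.06"

```text
time_s: 10.37
eef_pos: [557.4, -205.7, 143.8]
ee_rot: [0.001, 0.543, 0.84, 0.0]
force: [0.2, -1.0, -0.1]
grip_width: 0.528
```

Request:
play_rows --pt "0.043 0.515 0 0 0 1 0.06" --pt "0.043 0.515 0 0 0 1 0.06" --pt "0.043 0.515 0 0 0 1 0.06" --pt "0.043 0.515 0 0 0 1 0.06" --pt "0.043 0.515 0 0 0 1 0.06" --pt "0.043 0.515 0 0 0 1 0.06" --pt "0.043 0.515 0 0 0 1 0.06" --pt "0.043 0.515 0 0 0 1 0.06"

```text
time_s: 11.03
eef_pos: [571.1, -40.7, 143.7]
ee_rot: [0.001, 0.154, 0.988, -0.0]
force: [0.5, 0.2, 0.5]
grip_width: 0.531
```

Request:
play_rows --pt "0.043 0.515 0 0 0 1 0.06" --pt "0.043 0.515 0 0 0 1 0.06" --pt "0.043 0.515 0 0 0 1 0.06" --pt "0 0 0 0 0 0 0.06"

```text
time_s: 11.37
eef_pos: [576.2, 23.2, 143.7]
ee_rot: [0.001, -0.003, 1.0, 0.0]
force: [0.3, 0.7, -0.2]
grip_width: 0.527
```

```bash
python3 - <<'E'
from h import *
print(jaw())
w=cloud(capture('top')); x,y,z=w[...,0],w[...,1],w[...,2]
m=(abs(x-550)<60)&(abs(y+292)<60)&(z>35)&(z<60); print(m.sum(),np.median(w[m],0),np.percentile(w[m],[3,97],0))
E
```

```text
(array([576.2,  23.2, 143.7]), np.float64(90.39), array([ 1.e-03,  7.e-04, -1.e+00]), array([ 0.3,  0.7, -0.2]), 0.527, 11.3667)
214 [ 552.56552503 -284.37247948   44.2136571 ] [[ 539.93397714 -310.24401723   35.67361351]
 [ 565.84605151 -259.18985383   50.41094014]]
```

Request:
play_rows --pt "0 -0.15 -0.8 0 0 -0.15 0.06" --pt "0 0 -0.9 0 0 0 0.06" --pt "0 0 -0.69 0 0 0 0.06" --pt "0 0 0 0 0 0 0.06" --pt "0 0 0 0 0 0 -1" --pt "0 0 0 0 0 0 -1" --pt "0 0 0 0 0 0 -1" --pt "0 0 0 0 0 0 -1"

```text
time_s: 12.08
eef_pos: [577.0, 14.5, 49.5]
ee_rot: [0.001, 0.009, 1.0, 0.0]
force: [0.2, 6.0, -2.5]
grip_width: 0.29
```

Request:
play_rows --pt "0 0 0.3 0 0 0 -1" --pt "0 0 0.6 0 0 0 -1" --pt "0 0 0.9 0 0 0 -1" --pt "0 0 0.6 0 0 0 -1" --pt "-0.158 -0.509 0 0 0 -1 -1" --pt "-0.158 -0.509 0 0 0 -1 -1" --pt "-0.158 -0.509 0 0 0 -1 -1" --pt "-0.158 -0.509 0 0 0 -1 -1"

```text
time_s: 12.75
eef_pos: [551.2, -68.8, 146.0]
ee_rot: [0.002, 0.219, 0.976, -0.0]
force: [0.5, 0.4, -1.3]
grip_width: 0.29
```

Request:
play_rows --pt "-0.158 -0.509 0 0 0 -1 -1" --pt "-0.158 -0.509 0 0 0 -1 -1" --pt "-0.158 -0.509 0 0 0 -1 -1" --pt "-0.158 -0.509 0 0 0 -1 -1" --pt "-0.158 -0.509 0 0 0 -1 -1" --pt "-0.158 -0.509 0 0 0 -1 -1" --pt "-0.158 -0.509 0 0 0 -1 -1" --pt "-0.158 -0.509 0 0 0 -1 -1"

```text
time_s: 13.42
eef_pos: [500.5, -232.0, 145.9]
ee_rot: [0.002, 0.597, 0.802, -0.0]
force: [0.8, -0.2, -1.8]
grip_width: 0.293
```

Request:
play_rows --pt "-0.158 -0.509 0 0 0 -1 -1" --pt "-0.158 -0.509 0 0 0 -1 -1" --pt "-0.158 -0.509 0 0 0 -1 -1" --pt "0 0 0 0 0 0 -1"

```text
time_s: 13.75
eef_pos: [480.8, -295.3, 145.8]
ee_rot: [0.002, 0.716, 0.698, -0.0]
force: [-0.1, -0.8, -2.0]
grip_width: 0.292
```

```bash
python3 - <<'E'
from h import *
print(jaw())
E
```

```text
(array([ 480.8, -295.3,  145.8]), np.float64(-1.5), array([ 0.0026, -0.004 , -1.    ]), array([-0.1, -0.8, -2. ]), 0.292, 13.75)
```

Request:
play_rows --pt "0 0.06 -0.8 0 0 0.15 -1" --pt "0 0 -0.9 0 0 0 -1" --pt "0 0 -0.8 0 0 0 -1" --pt "0 0 -0.52 0 0 0 -1" --pt "0 0 0 0 0 0 -1" --pt "0 0 0 0 0 0 0.06" --pt "0 0 0 0 0 0 0.06" --pt "0 0 0 0 0 0 0.06"

```text
time_s: 14.42
eef_pos: [482.1, -289.5, 24.1]
ee_rot: [0.001, 0.708, 0.707, 0.0]
force: [0.8, -0.4, -0.1]
grip_width: 0.528
```

Request:
play_rows --pt "0 0 0.6 0 0 0 0.06" --pt "0 0 0.9 0 0 0 0.06" --pt "0 0 0.9 0 0 0 0.06" --pt "0 0 0.6 0 0 0 0.06" --pt "0.158 0.637 0 0 0 1 0.06" --pt "0.158 0.637 0 0 0 1 0.06" --pt "0.158 0.637 0 0 0 1 0.06" --pt "0.158 0.637 0 0 0 1 0.06"

```text
time_s: 15.08
eef_pos: [507.0, -186.1, 143.7]
ee_rot: [0.001, 0.543, 0.84, 0.0]
force: [0.3, -0.2, -0.0]
grip_width: 0.53
```

Request:
play_rows --pt "0.158 0.637 0 0 0 1 0.06" --pt "0.158 0.637 0 0 0 1 0.06" --pt "0.158 0.637 0 0 0 1 0.06" --pt "0.158 0.637 0 0 0 1 0.06" --pt "0.158 0.637 0 0 0 1 0.06" --pt "0.158 0.637 0 0 0 1 0.06" --pt "0.158 0.637 0 0 0 1 0.06" --pt "0.158 0.637 0 0 0 1 0.06"

```text
time_s: 15.75
eef_pos: [557.6, 18.0, 143.6]
ee_rot: [0.001, 0.155, 0.988, -0.0]
force: [-0.1, 0.1, -0.2]
grip_width: 0.532
```

Request:
play_rows --pt "0.158 0.637 0 0 0 1 0.06" --pt "0.158 0.637 0 0 0 1 0.06" --pt "0.158 0.637 0 0 0 1 0.06" --pt "0 0 0 0 0 0 0.06" --pt "0 0 0 0 0 0 0.06" --pt "0 0 0 0 0 0 0.06"

```text
time_s: 16.25
eef_pos: [576.3, 92.8, 143.1]
ee_rot: [0.0, 0.001, 1.0, -0.0]
force: [-0.3, -0.5, 0.5]
grip_width: 0.528
```

```bash
python3 - <<'E'
from h import *
print(jaw())
E
```

```text
(array([576.3,  92.8, 143.1]), np.float64(89.84), array([ 8.e-04, -3.e-04, -1.e+00]), array([-0.3, -0.5,  0.5]), 0.528, 16.25)
```

Request:
play_rows --pt "0 -0.04 -0.8 0 0 -0.05 0.06" --pt "0 0 -0.9 0 0 0 0.06" --pt "0 0 -0.68 0 0 0 0.06" --pt "0 0 0 0 0 0 0.06" --pt "0 0 0 0 0 0 -1" --pt "0 0 0 0 0 0 -1" --pt "0 0 0 0 0 0 -1" --pt "0 0 0 0 0 0 -1"

```text
time_s: 16.92
eef_pos: [577.3, 91.3, 49.2]
ee_rot: [0.002, 0.004, 1.0, -0.0]
force: [0.0, -0.7, 4.0]
grip_width: 0.293
```

Request:
play_rows --pt "0 0 0.3 0 0 0 -1" --pt "0 0 0.6 0 0 0 -1" --pt "0 0 0.9 0 0 0 -1" --pt "0 0 0.6 0 0 0 -1" --pt "-0.272 -0.637 0 0 0 -1 -1" --pt "-0.272 -0.637 0 0 0 -1 -1" --pt "-0.272 -0.637 0 0 0 -1 -1" --pt "-0.272 -0.637 0 0 0 -1 -1"

```text
time_s: 17.58
eef_pos: [532.1, -11.3, 144.7]
ee_rot: [0.001, 0.214, 0.977, -0.0]
force: [-0.4, -1.0, -2.0]
grip_width: 0.292
```

Request:
play_rows --pt "-0.272 -0.637 0 0 0 -1 -1" --pt "-0.272 -0.637 0 0 0 -1 -1" --pt "-0.272 -0.637 0 0 0 -1 -1" --pt "-0.272 -0.637 0 0 0 -1 -1" --pt "-0.272 -0.637 0 0 0 -1 -1" --pt "-0.272 -0.637 0 0 0 -1 -1" --pt "-0.272 -0.637 0 0 0 -1 -1" --pt "-0.272 -0.637 0 0 0 -1 -1"

```text
time_s: 18.25
eef_pos: [445.0, -215.4, 144.6]
ee_rot: [0.001, 0.593, 0.805, -0.0]
force: [0.8, -0.4, -2.6]
grip_width: 0.295
```

Request:
play_rows --pt "-0.272 -0.637 0 0 0 -1 -1" --pt "-0.272 -0.637 0 0 0 -1 -1" --pt "-0.272 -0.637 0 0 0 -1 -1" --pt "0 0 0 0 0 0 -1" --pt "0 0 0 0 0 0 -1" --pt "0 0 0 0 0 0 -1"

```text
time_s: 18.75
eef_pos: [413.2, -290.3, 144.0]
ee_rot: [0.0, 0.709, 0.705, 0.0]
force: [0.4, -0.7, -2.1]
grip_width: 0.296
```

```bash
python3 - <<'E'
from h import *
print(jaw())
E
```

```text
(array([ 413.2, -290.3,  144. ]), np.float64(-0.35), array([ 5.e-04, -1.e-04, -1.e+00]), array([ 0.4, -0.7, -2.1]), 0.296, 18.75)
```

Request:
play_rows --pt "0 0 -0.8 0 0 0 -1" --pt "0 0 -0.9 0 0 0 -1" --pt "0 0 -0.8 0 0 0 -1" --pt "0 0 -0.5 0 0 0 -1" --pt "0 0 0 0 0 0 -1" --pt "0 0 0 0 0 0 0.06" --pt "0 0 0 0 0 0 0.06" --pt "0 0 0 0 0 0 0.06"

```text
time_s: 19.42
eef_pos: [413.7, -290.5, 24.1]
ee_rot: [0.001, 0.709, 0.705, -0.0]
force: [0.4, 0.3, -0.2]
grip_width: 0.533
```

Request:
play_rows --pt "0 0 0.6 0 0 0 0.06" --pt "0 0 0.9 0 0 0 0.06" --pt "0 0 0.9 0 0 0 0.06" --pt "0 0 0.6 0 0 0 0.06" --pt "0.062 0.973 0.25 0 0 1 0.06" --pt "0.062 0.973 0.25 0 0 1 0.06" --pt "0.062 0.973 0.25 0 0 1 0.06" --pt "0.062 0.973 0.25 0 0 1 0.06"

```text
time_s: 20.08
eef_pos: [422.7, -133.2, 184.5]
ee_rot: [0.001, 0.546, 0.838, 0.0]
force: [1.4, 0.2, -0.4]
grip_width: 0.531
```

Request:
play_rows --pt "0.062 0.973 0.25 0 0 1 0.06" --pt "0.062 0.973 0.25 0 0 1 0.06" --pt "0.062 0.973 0.25 0 0 1 0.06" --pt "0.062 0.973 0.25 0 0 1 0.06" --pt "0.062 0.973 0.25 0 0 1 0.06" --pt "0.062 0.973 0.25 0 0 1 0.06" --pt "0.062 0.973 0.25 0 0 1 0.06" --pt "0.062 0.973 0.25 0 0 1 0.06"

```text
time_s: 20.75
eef_pos: [442.2, 178.6, 264.7]
ee_rot: [0.001, 0.157, 0.988, 0.0]
force: [1.1, -0.3, 0.2]
grip_width: 0.529
```

Request:
play_rows --pt "0.062 0.973 0.25 0 0 1 0.06" --pt "0.062 0.973 0.25 0 0 1 0.06" --pt "0.062 0.973 0.25 0 0 1 0.06" --pt "0 0 0 0 0 0 0.06" --pt "0 0 0 0 0 0 0.06" --pt "0 0 0 0 0 0 0.06"

```text
time_s: 21.25
eef_pos: [449.9, 292.8, 293.4]
ee_rot: [0.0, 0.004, 1.0, -0.0]
force: [0.6, -0.7, 0.1]
grip_width: 0.529
```

```bash
cat >> h.py <<'E'
def pad(save_as=None):
    c,w=wrist()
    if save_as: save(c,save_as)
    x,y,z=w[...,0],w[...,1],w[...,2]
    hsv=cv2.cvtColor(c['pixels'],cv2.COLOR_RGB2HSV)
    m=(z>40)&(z<52)&(y>180)&(y<420)&(x<660)
    n,l,st,ce=cv2.connectedComponentsWithStats(cv2.dilate(m.astype(np.uint8),np.ones((7,7))))
    for i in range(1,n):
        q=w[(l==i)&m]
        if len(q)<200: continue
        r=cv2.minAreaRect(q[:,:2].astype(np.float32)); a=r[2]+(90 if r[1][0]>r[1][1] else 0)
        gm=(hsv[...,0]>40)&(hsv[...,0]<90)&(hsv[...,1]>90)&(np.hypot(x-r[0][0],y-r[0][1])<56)&(z<35)
        g=cv2.minAreaRect(w[gm][:,:2].astype(np.float32)); ga=g[2]+(90 if g[1][0]>g[1][1] else 0)
        print('sink',np.round(r[0],1),np.round(r[1],1),'jaw',round(a,1),'z',np.median(q[:,2]).round(1),'| green',np.round(g[0],1),np.round(g[1],1),round(ga,1))
E
python3 - <<'E'
from h import *
print(jaw()); pad('w4')
t=capture('top'); save(t,'top2')
E
```

```text
(array([449.9, 292.8, 293.4]), np.float64(89.57), array([ 0.e+00, -3.e-04, -1.e+00]), array([ 0.6, -0.7,  0.1]), 0.529, 21.25)
sink [386.4 293.4] [52. 26.] jaw 97.7 z 47.1 | green [394.1 294.2] [94.9 59. ] 97.7
sink [483.1 293. ] [26.  52.3] jaw 73.3 z 46.8 | green [482.7 292.8] [59.3 79.2] 73.4
sink [582.6 295.5] [25.9 53.6] jaw 89.6 z 46.6 | green [582.  295.6] [58.3 79.5] 89.3
```

View pics/top2.png

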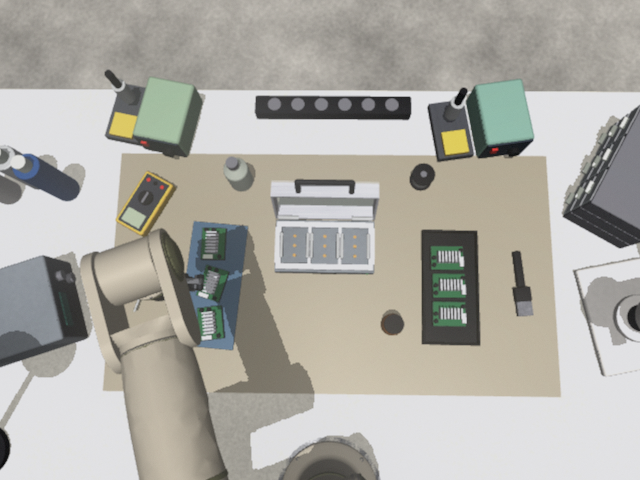

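The top view shows the three tested modules side by side in the tray (450,258/286/315), the lid open, the bays empty and the waiting modules still in place. Next I'll load the far waiting module.

Request:
play_rows --pt "0.83 0.017 -0.5 0 0 0 0.06" --pt "0.83 0.017 -0.5 0 0 0 0.06" --pt "0.83 0.017 -0.5 0 0 0 0.06" --pt "0.83 0.017 -0.5 0 0 0 0.06" --pt "0 0 -0.95 0 0 0 0.06" --pt "0 0 -0.95 0 0 0 0.06" --pt "0 0 -0.95 0 0 0 0.06" --pt "0 0 -0.9 0 0 0 0.06"

```text
time_s: 22.02
eef_pos: [582.9, 294.2, 61.4]
ee_rot: [-0.0, 0.005, 1.0, -0.0]
force: [1.5, 1.2, -0.4]
grip_width: 0.531
```

Request:
play_rows --pt "0 0 -0.6 0 0 0 0.06" --pt "0 0 -0.4 0 0 0 0.06" --pt "0 0 0 0 0 0 0.06" --pt "0 0 0 0 0 0 -1" --pt "0 0 0 0 0 0 -1" --pt "0 0 0 0 0 0 -1" --pt "0 0 0 0 0 0 -1"

```text
time_s: 22.6
eef_pos: [583.8, 295.7, 24.9]
ee_rot: [0.001, 0.004, 1.0, 0.0]
force: [-0.5, -1.2, 3.4]
grip_width: 0.295
```

Request:
play_rows --pt "0 0 0.4 0 0 0 -1" --pt "0 0 0.8 0 0 0 -1" --pt "0 0 0.9 0 0 0 -1" --pt "0 0 0.9 0 0 0 -1" --pt "-0.028 -0.85 0 0 0 0 -1" --pt "-0.028 -0.85 0 0 0 0 -1" --pt "-0.028 -0.85 0 0 0 0 -1" --pt "-0.028 -0.85 0 0 0 0 -1"

```text
time_s: 23.27
eef_pos: [578.1, 158.5, 143.8]
ee_rot: [0.0, 0.003, 1.0, 0.0]
force: [0.1, 0.0, -3.4]
grip_width: 0.292
```

Request:
play_rows --pt "-0.028 -0.85 0 0 0 0 -1" --pt "-0.028 -0.85 0 0 0 0 -1" --pt "0 0 0 0 0 0 -1" --pt "0 0 0 0 0 0 -1" --pt "0 0 0 0 0 0 -1"

```text
time_s: 23.68
eef_pos: [576.3, 92.2, 143.6]
ee_rot: [0.0, 0.004, 1.0, 0.0]
force: [0.1, -1.2, -2.9]
grip_width: 0.291
```

```bash
python3 - <<'E'
from h import *
print(jaw())
c,w=wrist(); save(c,'w5')
x,y,z=w[...,0],w[...,1],w[...,2]
hsv=cv2.cvtColor(c['pixels'],cv2.COLOR_RGB2HSV)
m=(hsv[...,0]>40)&(hsv[...,0]<90)&(hsv[...,1]>90)&(abs(x-576)<60)&(abs(y-91)<50)&(z>80); print(cv2.minAreaRect(w[m][:,:2].astype(np.float32)),np.median(z[m]))
# empty bays' walls / fixture extents
m=(x>490)&(x<660)&(y>-125)&(y<40)&(z>34)&(z<45); print(np.nanpercentile(w[m],[1,50,99],0).round(1).tolist())
E
```

```text
(array([576.3,  92.2, 143.6]), np.float64(89.58), array([ 4.e-04,  4.e-04, -1.e+00]), array([ 0.1, -1.2, -2.9]), 0.291, 23.6833)
((561.3130493164062, 91.0836181640625), (99.91336822509766, 53.607940673828125), 89.28363037109375) 136.76791770406905
[[517.6, -103.9, 35.2], [586.5, -37.8, 39.4], [658.6, 36.9, 44.8]]
```

View pics/w5.png

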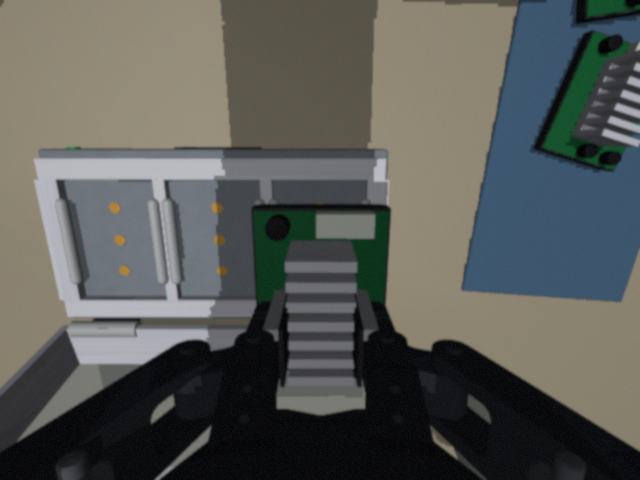

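Request:
play_rows --pt "0.02 -0.03 -0.8 0 0 0 -1" --pt "0 0 -0.8 0 0 0 -1" --pt "0 0 -0.4 0 0 0 -1" --pt "0 0 -0.1 0 0 0 -1" --pt "0 0 -0.07 0 0 0 -1" --pt "0 0 -0.07 0 0 0 -1" --squeeze 70

```text
time_s: 24.23
eef_pos: [577.6, 91.3, 54.7]
ee_rot: [0.001, 0.003, 1.0, 0.0]
force: [-0.8, -0.1, -0.1]
grip_width: 0.288
```

Request:
play_rows --pt "0 0 -0.05 0 0 0 -1" --pt "0 0 -0.05 0 0 0 -1" --pt "0 0 0 0 0 0 -1"

```text
time_s: 24.48
eef_pos: [578.0, 90.9, 51.0]
ee_rot: [0.001, 0.003, 1.0, 0.0]
force: [0.3, 1.9, 3.3]
grip_width: 0.285
```

Request:
play_rows --pt "0 0 -0.05 0 0 0 -1" --pt "0 0 -0.03 0 0 0 -1" --pt "0 0 0 0 0 0 -1"

```text
time_s: 24.73
eef_pos: [578.0, 90.9, 50.9]
ee_rot: [0.002, 0.003, 1.0, -0.0]
force: [-13.7, 0.5, 32.7]
grip_width: 0.287
```

Request:
play_rows --pt "0 0 0.05 0 0 0 -1" --pt "0 0 0 0 0 0 0.06" --pt "0 0 0 0 0 0 0.06" --pt "0 0 0 0 0 0 0.06" --pt "0 0 0.5 0 0 0 0.06" --pt "0 0 0.9 0 0 0 0.06" --pt "0 0 0.9 0 0 0 0.06" --squeeze 50

```text
time_s: 25.32
eef_pos: [576.5, 90.6, 140.6]
ee_rot: [-0.001, 0.004, 1.0, 0.0]
force: [-0.1, 1.3, -0.1]
grip_width: 0.53
```

Request:
play_rows --pt "-0.455 0.72 0.54 0 0 0 0.06" --pt "-0.455 0.72 0.54 0 0 0 0.06" --pt "-0.455 0.72 0.54 0 0 0 0.06" --pt "-0.455 0.72 0.54 0 0 0 0.06" --pt "-0.455 0.72 0.54 0 0 0 0.06" --pt "-0.455 0.72 0.54 0 0 0 0.06" --pt "-0.455 0.72 0.54 0 0 0 0.06" --pt "0 0 0 0 0 0 0.06"

```text
time_s: 25.98
eef_pos: [447.9, 296.6, 296.1]
ee_rot: [0.003, 0.001, 1.0, 0.002]
force: [-0.4, 0.7, 0.6]
grip_width: 0.53
```

Request:
play_rows --pt "0 0 0 0 0 0 0.06" --pt "0 0 0 0 0 0 0.06"

```text
time_s: 26.15
eef_pos: [449.8, 291.9, 290.9]
ee_rot: [-0.0, 0.004, 1.0, -0.0]
force: [0.3, 0.1, -0.3]
grip_width: 0.531
```

```bash
cat >> h.py <<'E'
def bays(c,w):
    x,y,z=w[...,0],w[...,1],w[...,2]
    hsv=cv2.cvtColor(c['pixels'],cv2.COLOR_RGB2HSV)
    for k in (-1,0,1):
        m=(abs(x-576)<55)&(abs(y-17.3-74*k)<35)
        q=w[m&(z>64)&(z<95)]
        if len(q)<30: print(k,'empty'); continue
        g=w[m&(hsv[...,0]>40)&(hsv[...,0]<90)&(hsv[...,1]>90)&(z<60)]
        r=cv2.minAreaRect(g[:,:2].astype(np.float32))
        print('bay',k,'sink z',np.median(q[:,2]).round(1),'green z',np.median(g[:,2]).round(1),np.round(r[0],1),np.round(r[1],1),round(r[2],1))
E
python3 - <<'E'
from h import *
print(jaw()); pad('w6')
t=capture('top'); bays(t,cloud(t))
E
```

```text
(array([449.8, 291.9, 290.9]), np.float64(89.59), array([-1.e-03, -7.e-04, -1.e+00]), array([ 0.3,  0.1, -0.3]), 0.531, 26.15)
sink [386.4 293.4] [52.  25.9] jaw 97.7 z 47.1 | green [394.2 294.3] [95.  59.1] 97.7
sink [483.3 292.9] [26.  53.1] jaw 73.4 z 46.8 | green [482.7 293. ] [59.2 79.2] 73.2
-1 empty
0 empty
bay 1 sink z 71.5 green z 43.2 [576.2  91.7] [53.  73.6] 89.2
```

Request:
play_rows --pt "0.285 0.01 -0.6 0 0 -0.907 0.06" --pt "0.285 0.01 -0.6 0 0 -0.907 0.06" --pt "0.285 0.01 -0.6 0 0 -0.907 0.06" --pt "0 0 -0.95 0 0 0 0.06" --pt "0 0 -0.95 0 0 0 0.06" --pt "0 0 -0.95 0 0 0 0.06" --pt "0 0 -0.95 0 0 0 0.06" --pt "0 0 -0.65 0 0 0 0.06"

```text
time_s: 26.92
eef_pos: [482.7, 291.7, 37.5]
ee_rot: [-0.002, 0.146, 0.989, -0.001]
force: [-0.5, 0.6, 0.6]
grip_width: 0.532
```

Request:
play_rows --pt "0 0 -0.4 0 0 0 0.06" --pt "0 0 0 0 0 0 0.06" --pt "0 0 0 0 0 0 -1" --pt "0 0 0 0 0 0 -1" --pt "0 0 0 0 0 0 -1" --pt "0 0 0 0 0 0 -1"

```text
time_s: 27.42
eef_pos: [484.4, 293.4, 26.6]
ee_rot: [0.001, 0.146, 0.989, 0.0]
force: [1.1, -0.6, 0.3]
grip_width: 0.293
```

Request:
play_rows --pt "0 0 0.4 0 0 0 -1" --pt "0 0 0.8 0 0 0 -1" --pt "0 0 0.9 0 0 0 -1" --pt "0 0 0.9 0 0 0 -1" --pt "0.29 -0.86 0 0 0 0.3375 -1" --pt "0.29 -0.86 0 0 0 0.3375 -1" --pt "0.29 -0.86 0 0 0 0.3375 -1" --pt "0.29 -0.86 0 0 0 0.3375 -1"

```text
time_s: 28.08
eef_pos: [530.5, 154.4, 146.4]
ee_rot: [0.001, 0.074, 0.997, 0.0]
force: [1.6, -0.6, -2.1]
grip_width: 0.287
```

Request:
play_rows --pt "0.29 -0.86 0 0 0 0.3375 -1" --pt "0.29 -0.86 0 0 0 0.3375 -1" --pt "0.29 -0.86 0 0 0 0.3375 -1" --pt "0.29 -0.86 0 0 0 0.3375 -1" --pt "0 0 0 0 0 0 -1" --pt "0 0 0 0 0 0 -1" --pt "0 0 0 0 0 0 -1"

```text
time_s: 28.67
eef_pos: [576.5, 18.5, 145.9]
ee_rot: [-0.0, 0.005, 1.0, 0.0]
force: [-0.0, 0.7, -2.6]
grip_width: 0.293
```

```bash
python3 - <<'E'
from h import *
print(jaw())
E
```

```text
(array([576.5,  18.5, 145.9]), np.float64(89.44), array([-1.e-04,  3.e-04, -1.e+00]), array([-0. ,  0.7, -2.6]), 0.293, 28.6667)
```

Request:
play_rows --pt "0.02 -0.03 -0.8 0 0 0 -1" --pt "0 0 -0.8 0 0 0 -1" --pt "0 0 -0.43 0 0 0 -1" --pt "0 0 -0.1 0 0 0 -1" --pt "0 0 -0.07 0 0 0 -1" --pt "0 0 -0.07 0 0 0 -1" --pt "0 0 -0.07 0 0 0 -1" --pt "0 0 0 0 0 0 -1" --squeeze 70

```text
time_s: 29.33
eef_pos: [578.2, 17.2, 52.8]
ee_rot: [0.001, 0.005, 1.0, -0.0]
force: [2.1, 0.5, -3.0]
grip_width: 0.288
```

Request:
play_rows --pt "0 0 -0.04 0 0 0 -1" --pt "0 0 0 0 0 0 -1"

```text
time_s: 29.5
eef_pos: [578.3, 17.2, 52.7]
ee_rot: [0.001, 0.005, 1.0, -0.0]
force: [-4.9, 1.5, 11.0]
grip_width: 0.287
```

Request:
play_rows --pt "0 0 -0.04 0 0 0 -1" --pt "0 0 0.07 0 0 0 -1" --pt "0 0 0 0 0 0 0.06" --pt "0 0 0 0 0 0 0.06" --pt "0 0 0 0 0 0 0.06" --pt "0 0 0.5 0 0 0 0.06" --pt "0 0 0.9 0 0 0 0.06" --pt "0 0 0.9 0 0 0 0.06"

```text
time_s: 30.17
eef_pos: [576.9, 17.1, 144.0]
ee_rot: [-0.001, 0.005, 1.0, 0.0]
force: [-0.6, -0.2, -0.5]
grip_width: 0.527
```

Request:
play_rows --pt "-0.53 0.8 0.27 0 0 0 0.06" --pt "-0.53 0.8 0.27 0 0 0 0.06" --pt "-0.53 0.8 0.27 0 0 0 0.06" --pt "-0.53 0.8 0.27 0 0 0 0.06" --pt "-0.53 0.8 0.27 0 0 0 0.06" --pt "-0.53 0.8 0.27 0 0 0 0.06" --pt "-0.53 0.8 0.27 0 0 0 0.06" --pt "-0.53 0.8 0.27 0 0 0 0.06"

```text
time_s: 30.83
eef_pos: [406.6, 274.3, 230.7]
ee_rot: [0.0, 0.005, 1.0, 0.0]
force: [0.7, -0.1, 0.6]
grip_width: 0.529
```

Request:
play_rows --pt "0 0 0 0 0 0 0.06" --pt "0 0 0 0 0 0 0.06" --pt "0 0 0 0 0 0 0.06"

```text
time_s: 31.08
eef_pos: [408.1, 272.7, 229.8]
ee_rot: [-0.0, 0.005, 1.0, -0.0]
force: [1.0, -0.3, 0.3]
grip_width: 0.527
```

```bash
python3 - <<'E'
from h import *
print(jaw()); pad('w7')
t=capture('top'); bays(t,cloud(t))
E
```

```text
(array([408.1, 272.7, 229.8]), np.float64(89.48), array([-2.e-04, -3.e-04, -1.e+00]), array([ 1. , -0.3,  0.3]), 0.527, 31.0833)
sink [386.4 293.4] [52.3 26.1] jaw 97.6 z 46.9 | green [386.2 293.3] [78.8 59. ] 97.6
-1 empty
bay 0 sink z 71.6 green z 43.6 [578.1  18.3] [69.5 53.6] 0.5
bay 1 sink z 71.4 green z 43.4 [576.5  91.6] [72.6 54.1] 0.4
```

Request:
play_rows --pt "-0.256 0.26 -0.4 0 0 0.675 0.06" --pt "-0.256 0.26 -0.4 0 0 0.675 0.06" --pt "0 0 -0.95 0 0 0 0.06" --pt "0 0 -0.95 0 0 0 0.06" --pt "0 0 -0.95 0 0 0 0.06" --pt "0 0 -0.95 0 0 0 0.06" --pt "0 0 -0.35 0 0 0 0.06" --pt "0 0 -0.18 0 0 0 0.06" --squeeze 50

```text
time_s: 31.85
eef_pos: [386.7, 292.3, 22.1]
ee_rot: [-0.002, -0.065, 0.998, -0.001]
force: [0.1, 0.1, 0.6]
grip_width: 0.53
```

Request:
play_rows --pt "0 0 0 0 0 0 0.06" --pt "0 0 0 0 0 0 -1" --pt "0 0 0 0 0 0 -1" --pt "0 0 0 0 0 0 -1" --pt "0 0 0 0 0 0 -1"

```text
time_s: 32.27
eef_pos: [388.4, 294.1, 26.3]
ee_rot: [0.001, -0.066, 0.998, 0.0]
force: [1.0, -1.6, 6.5]
grip_width: 0.288
```

Request:
play_rows --pt "0 0 0.4 0 0 0 -1" --pt "0 0 0.8 0 0 0 -1" --pt "0 0 0.9 0 0 0 -1" --pt "0 0 0.9 0 0 0 -1" --pt "0.431 -0.795 0 0 0 -0.123 -1" --pt "0.431 -0.795 0 0 0 -0.123 -1" --pt "0.431 -0.795 0 0 0 -0.123 -1" --pt "0.431 -0.795 0 0 0 -0.123 -1"

```text
time_s: 32.93
eef_pos: [456.8, 165.2, 145.5]
ee_rot: [0.001, -0.04, 0.999, 0.0]
force: [1.1, 0.5, -2.7]
grip_width: 0.293
```

Request:
play_rows --pt "0.431 -0.795 0 0 0 -0.123 -1" --pt "0.431 -0.795 0 0 0 -0.123 -1" --pt "0.431 -0.795 0 0 0 -0.123 -1" --pt "0.431 -0.795 0 0 0 -0.123 -1" --pt "0.431 -0.795 0 0 0 -0.123 -1" --pt "0.431 -0.795 0 0 0 -0.123 -1" --pt "0.431 -0.795 0 0 0 -0.123 -1" --pt "0 0 0 0 0 0 -1"

```text
time_s: 33.6
eef_pos: [579.0, -61.4, 145.0]
ee_rot: [0.001, 0.007, 1.0, -0.001]
force: [0.2, 0.2, -1.4]
grip_width: 0.283
```

Request:
play_rows --pt "0 0 0 0 0 0 -1" --pt "0 0 0 0 0 0 -1"

```text
time_s: 33.77
eef_pos: [576.7, -55.6, 144.9]
ee_rot: [-0.0, 0.005, 1.0, 0.0]
force: [-0.2, -0.4, -2.3]
grip_width: 0.289
```

```bash
python3 - <<'E'
from h import *
print(jaw())
E
```

```text
(array([576.7, -55.6, 144.9]), np.float64(89.45), array([-6.e-04,  4.e-04, -1.e+00]), array([-0.2, -0.4, -2.3]), 0.289, 33.7667)
```

Request:
play_rows --pt "0.03 -0.02 -0.8 0 0 0 -1" --pt "0 0 -0.8 0 0 0 -1" --pt "0 0 -0.4 0 0 0 -1" --pt "0 0 -0.1 0 0 0 -1" --pt "0 0 -0.07 0 0 0 -1" --pt "0 0 -0.07 0 0 0 -1" --pt "0 0 -0.07 0 0 0 -1" --pt "0 0 0 0 0 0 -1" --squeeze 70

```text
time_s: 34.43
eef_pos: [578.9, -56.6, 53.2]
ee_rot: [0.001, 0.005, 1.0, -0.0]
force: [1.6, 0.0, -1.9]
grip_width: 0.284
```

Request:
play_rows --pt "0 0 -0.04 0 0 0 -1" --pt "0 0 0 0 0 0 -1"

```text
time_s: 34.6
eef_pos: [578.9, -56.7, 52.4]
ee_rot: [0.001, 0.005, 1.0, -0.0]
force: [-1.8, 1.2, 7.5]
grip_width: 0.286
```

Request:
play_rows --pt "0 0 -0.06 0 0 0 -1" --pt "0 0 0.08 0 0 0 -1" --pt "0 0 0 0 0 0 0.06" --pt "0 0 0 0 0 0 0.06" --pt "0 0 0 0 0 0 0.06" --pt "0 0 0.5 0 0 0 0.06" --pt "0 0 0.9 0 0 0 0.06" --pt "0 0 0.9 0 0 0 0.06"

```text
time_s: 35.27
eef_pos: [577.6, -56.6, 143.8]
ee_rot: [-0.001, 0.005, 1.0, 0.0]
force: [1.3, -0.5, 0.1]
grip_width: 0.531
```

Request:
play_rows --pt "-0.2 0.46 0.86 0 0 0 0.06" --pt "-0.2 0.46 0.86 0 0 0 0.06" --pt "-0.2 0.46 0.86 0 0 0 0.06" --pt "-0.2 0.46 0.86 0 0 0 0.06" --pt "0 0 0 0 0 0 0.06" --pt "0 0 0 0 0 0 0.06" --pt "0 0 0 0 0 0 0.06"

```text
time_s: 35.85
eef_pos: [546.1, 16.7, 280.2]
ee_rot: [-0.001, 0.005, 1.0, 0.0]
force: [0.0, -0.4, -0.1]
grip_width: 0.53
```

```bash
python3 - <<'E'
from h import *
print(jaw())
c,w=wrist(); save(c,'w8'); bays(c,w)
w=cloud(capture('top')); x,y,z=w[...,0],w[...,1],w[...,2]
m=(x>640)&(x<740)&(abs(y-16)<50)&(z>205)&(z<260); print('bar',m.sum(),np.nanmedian(w[m],0))
E
```

```text
(array([546.1,  16.7, 280.2]), np.float64(89.45), array([-1.5e-03,  2.0e-04, -1.0e+00]), array([ 0. , -0.4, -0.1]), 0.53, 35.85)
bay -1 sink z 73.9 green z 45.3 [576.2 -57.1] [59.2 78.8] 89.8
bay 0 sink z 72.6 green z 44.0 [576.4  17.1] [58.1 79. ] 89.6
bay 1 sink z 72.6 green z 44.0 [575.9  90.8] [59.3 78.6] 89.5
bar 155 [687.52688253  -3.94057992 215.51610353]
```

View pics/w8.png

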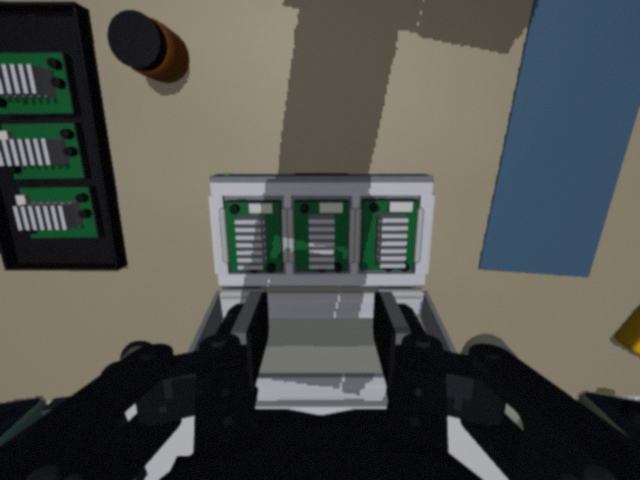

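Bay 0's module reads about 1.3 mm higher than the other two (sink top 73.9 against 72.6). I'll press it again from above with the fingers shut.

Request:
play_rows --pt "0.375 -0.92 -0.1 0 0 0 -1" --pt "0.375 -0.92 -0.1 0 0 0 -1" --pt "0 0 -0.95 0 0 0 -1" --pt "0 0 -0.95 0 0 0 -1" --pt "0 0 -0.95 0 0 0 -1" --pt "0 0 -0.95 0 0 0 -1" --pt "0 0 -0.95 0 0 0 -1" --pt "0 0 0 0 0 0 -1"

```text
time_s: 36.62
eef_pos: [572.0, -56.2, 75.3]
ee_rot: [-0.007, 0.005, 1.0, 0.002]
force: [-1.0, 0.7, -1.7]
grip_width: -0.001
```

Request:
play_rows --pt "0 0 -0.1 0 0 0 -1" --pt "0 0 -0.05 0 0 0 -1" --pt "0 0 0 0 0 0 -1"

```text
time_s: 36.87
eef_pos: [577.2, -57.2, 79.0]
ee_rot: [0.001, 0.005, 1.0, -0.0]
force: [-0.2, 0.4, 1.1]
grip_width: -0.002
```

Request:
play_rows --pt "0 0 -0.06 0 0 0 -1" --pt "0 0 -0.06 0 0 0 -1" --pt "0 0 0 0 0 0 -1"

```text
time_s: 37.12
eef_pos: [576.4, -56.8, 72.9]
ee_rot: [0.0, 0.005, 1.0, -0.0]
force: [-0.7, 0.4, -0.4]
grip_width: 0.001
```

Request:
play_rows --pt "0 0 -0.04 0 0 0 -1" --pt "0 0 -0.02 0 0 0 -1" --pt "0 0 0 0 0 0 -1"

```text
time_s: 37.37
eef_pos: [576.6, -56.9, 72.0]
ee_rot: [0.001, 0.005, 1.0, -0.0]
force: [-6.0, 0.7, 14.6]
grip_width: 0.001
```

Request:
play_rows --pt "0 0 -0.03 0 0 0 -1" --pt "0 0 0 0 0 0 -1"

```text
time_s: 37.53
eef_pos: [576.6, -56.8, 72.0]
ee_rot: [0.001, 0.005, 1.0, -0.0]
force: [-11.0, 2.2, 24.4]
grip_width: 0.003
```

Request:
play_rows --pt "0 0 0.5 0 0 0 -1" --pt "0 0 0.9 0 0 0 -1" --pt "0 0 0.95 0 0 0 -1" --pt "0 0 0.95 0 0 0 -1" --pt "-0.2 0.46 0.9 0 0 0 -1" --pt "-0.2 0.46 0.9 0 0 0 -1" --pt "-0.2 0.46 0.4 0 0 0 -1" --pt "-0.2 0.46 0 0 0 0 -1"

```text
time_s: 38.2
eef_pos: [544.9, 17.4, 293.6]
ee_rot: [0.004, 0.005, 1.0, -0.001]
force: [0.4, 0.9, 0.6]
grip_width: -0.001
```

Request:
play_rows --pt "0 0 0 0 0 0 -1" --pt "0 0 0 0 0 0 -1" --pt "0 0 0 0 0 0 -1"

```text
time_s: 38.45
eef_pos: [544.3, 16.4, 288.5]
ee_rot: [-0.0, 0.005, 1.0, -0.0]
force: [1.3, -0.1, 0.2]
grip_width: -0.003
```

```bash
python3 - <<'E'
from h import *
print(jaw())
c,w=wrist(); bays(c,w)
E
```

```text
(array([544.3,  16.4, 288.5]), np.float64(89.44), array([-7.e-04, -1.e-04, -1.e+00]), array([ 1.3, -0.1,  0.2]), -0.003, 38.45)
bay -1 sink z 72.6 green z 44.0 [575.7 -56.5] [59.3 78.6] 89.4
bay 0 sink z 72.6 green z 43.9 [576.2  17.3] [58.1 79.1] 89.8
bay 1 sink z 72.6 green z 44.0 [575.9  90.7] [59.1 78.7] 89.6
```

Request:
play_rows --pt "0.238 0 0.05 0 0 -0.993 0.2" --pt "0.238 0 0.05 0 0 -0.993 0.2" --pt "0.238 0 0.05 0 0 -0.993 0.2" --pt "0.238 0 0.05 0 0 -0.993 0.2" --pt "0.238 0 0 0 0 -0.993 0.2" --pt "0.238 0 0 0 0 -0.993 0.2" --pt "0.238 0 0 0 0 -0.993 0.2" --pt "0.238 0 0 0 0 -0.993 0.2" --squeeze 30

```text
time_s: 39.17
eef_pos: [621.1, 15.8, 296.0]
ee_rot: [-0.001, 0.411, 0.911, -0.0]
force: [0.1, 0.0, 0.7]
grip_width: 0.598
```

Request:
play_rows --pt "0.238 0 0 0 0 -0.993 0.2" --pt "0.238 0 0 0 0 -0.993 0.2" --pt "0.238 0 0 0 0 -0.993 0.2" --pt "0.238 0 0 0 0 -0.993 0.2" --pt "0.238 0 0 0 0 -0.993 0.2" --pt "0.238 0 0 0 0 -0.993 0.2" --pt "0.238 0 0 0 0 -0.993 0.2" --pt "0 0 0 0 0 0 0.2"

```text
time_s: 39.83
eef_pos: [688.1, 15.7, 295.1]
ee_rot: [-0.001, 0.708, 0.706, -0.001]
force: [0.0, -0.2, -0.5]
grip_width: 0.6
```

Request:
play_rows --pt "0 0 0 0 0 0 0.2" --pt "0 0 0 0 0 0 0.2"

```text
time_s: 40.0
eef_pos: [686.8, 16.3, 296.5]
ee_rot: [-0.0, 0.706, 0.708, -0.0]
force: [-0.1, 0.1, 0.3]
grip_width: 0.603
```

```bash
python3 - <<'E'
from h import *
print(jaw())
c,w=wrist()
x,y,z=w[...,0],w[...,1],w[...,2]
m=(x>650)&(x<730)&(abs(y-17)<45)&(z>195)&(z<235); print(m.sum(),np.nanmedian(w[m],0),np.nanpercentile(w[m],[2,98],0))
r=176.6;a0=np.arctan2(14,176)
th=np.linspace(1.75,0,29)
p=np.c_[-r*np.cos(th+a0),r*np.sin(th+a0)]
print((np.diff(p,axis=0)/40).round(2).tolist())
E
```

```text
(array([686.8,  16.3, 296.5]), np.float64(0.22), array([-8.e-04,  0.e+00, -1.e+00]), array([-0.1,  0.1,  0.3]), 0.603, 40.0)
2361 [686.45431299  19.91401975 216.2691633 ] [[680.392351   -25.88885379 211.95646716]
 [692.11968468  60.26921888 218.12901431]]
[[-0.27, 0.06], [-0.27, 0.05], [-0.27, 0.03], [-0.28, 0.01], [-0.28, -0.01], [-0.27, -0.02], [-0.27, -0.04], [-0.27, -0.06], [-0.27, -0.07], [-0.26, -0.09], [-0.25, -0.11], [-0.25, -0.12], [-0.24, -0.14], [-0.23, -0.15], [-0.22, -0.17], [-0.21, -0.18], [-0.2, -0.19], [-0.19, -0.2], [-0.17, -0.22], [-0.16, -0.23], [-0.14, -0.24], [-0.13, -0.24], [-0.11, -0.25], [-0.1, -0.26], [-0.08, -0.26], [-0.06, -0.27], [-0.05, -0.27], [-0.03, -0.27]]
```

Request:
play_rows --pt "0 0 -0.9 0 0 0 0.2" --pt "0 0 -0.9 0 0 0 0.2" --pt "0 0 -0.8 0 0 0 0.2" --pt "0 0 0 0 0 0 -1" --pt "0 0 0 0 0 0 -1" --pt "0 0 0 0 0 0 -1" --pt "0 0 0 0 0 0 -1"

```text
time_s: 40.63
eef_pos: [685.2, 16.7, 195.7]
ee_rot: [-0.001, 0.706, 0.708, -0.002]
force: [-19.7, -1.3, 3.3]
grip_width: 0.125
```

Request:
play_rows --pt "-0.27 0 0.06 0 0 0 -1" --pt "-0.27 0 0.05 0 0 0 -1" --pt "-0.27 0 0.03 0 0 0 -1" --pt "-0.28 0 0.01 0 0 0 -1" --pt "-0.28 0 -0.01 0 0 0 -1" --pt "0 0 0 0 0 0 -1"

```text
time_s: 41.13
eef_pos: [632.8, 17.1, 202.9]
ee_rot: [0.003, 0.706, 0.708, 0.002]
force: [1.0, 3.0, 8.8]
grip_width: 0.128
```

Request:
play_rows --pt "-0.27 0 0.0 0 0 0 -1" --pt "-0.27 0 -0.04 0 0 0 -1" --pt "-0.27 0 -0.06 0 0 0 -1" --pt "-0.27 0 -0.07 0 0 0 -1" --pt "-0.26 0 -0.09 0 0 0 -1" --pt "-0.25 0 -0.11 0 0 0 -1" --pt "-0.25 0 -0.12 0 0 0 -1" --pt "0 0 0 0 0 0 -1"

```text
time_s: 41.8
eef_pos: [558.3, 17.5, 180.7]
ee_rot: [0.0, 0.706, 0.708, 0.001]
force: [-1.5, 4.7, 3.5]
grip_width: 0.126
```

Request:
play_rows --pt "-0.24 0 -0.14 0 0 0 -1" --pt "-0.23 0 -0.15 0 0 0 -1" --pt "-0.22 0 -0.17 0 0 0 -1" --pt "-0.21 0 -0.18 0 0 0 -1" --pt "-0.2 0 -0.19 0 0 0 -1" --pt "-0.19 0 -0.2 0 0 0 -1" --pt "-0.17 0 -0.22 0 0 0 -1" --pt "0 0 0 0 0 0 -1"

```text
time_s: 42.47
eef_pos: [499.8, 17.9, 129.2]
ee_rot: [-0.001, 0.707, 0.708, 0.0]
force: [-3.8, 7.1, 3.1]
grip_width: 0.125
```

Request:
play_rows --pt "-0.16 0 -0.23 0 0 0 -1" --pt "-0.14 0 -0.24 0 0 0 -1" --pt "-0.13 0 -0.24 0 0 0 -1" --pt "-0.11 0 -0.25 0 0 0 -1" --pt "-0.1 0 -0.26 0 0 0 -1" --pt "-0.08 0 -0.26 0 0 0 -1" --pt "-0.06 0 -0.25 0 0 0 -1" --pt "0 0 0 0 0 0 -1"

```text
time_s: 43.13
eef_pos: [467.9, 18.1, 59.0]
ee_rot: [-0.003, 0.707, 0.708, -0.001]
force: [-7.2, 9.8, 1.5]
grip_width: 0.124
```

Request:
play_rows --pt "-0.04 0 -0.15 0 0 0 -1" --pt "-0.02 0 -0.15 0 0 0 -1" --pt "-0.02 0 -0.12 0 0 0 -1" --pt "0 0 0 0 0 0 -1"

```text
time_s: 43.47
eef_pos: [465.0, 18.1, 42.7]
ee_rot: [-0.002, 0.707, 0.708, -0.0]
force: [-7.2, 9.8, -0.3]
grip_width: 0.13
```

Request:
play_rows --pt "-0.01 0 -0.06 0 0 0 -1" --pt "0 0 -0.05 0 0 0 -1" --pt "0 0 -0.03 0 0 0 -1" --pt "0 0 0 0 0 0 -1"

```text
time_s: 43.8
eef_pos: [464.4, 18.1, 37.4]
ee_rot: [-0.003, 0.707, 0.708, -0.001]
force: [-9.8, 8.8, -0.0]
grip_width: 0.126
```

Request:
play_rows --pt "0 0 -0.04 0 0 0 -1" --pt "0 0 -0.03 0 0 0 -1" --pt "0 0 0 0 0 0 -1"

```text
time_s: 44.05
eef_pos: [464.1, 18.2, 34.6]
ee_rot: [-0.003, 0.707, 0.708, -0.001]
force: [-11.2, 8.9, 0.1]
grip_width: 0.13
```

Request:
play_rows --pt "0 0 -0.04 0 0 0 -1" --pt "0 0 -0.03 0 0 0 -1" --pt "0 0 0 0 0 0 -1"

```text
time_s: 44.3
eef_pos: [463.9, 18.2, 32.3]
ee_rot: [-0.003, 0.706, 0.708, -0.001]
force: [-14.2, 10.8, 7.5]
grip_width: 0.126
```

```bash
python3 - <<'E'
from h import *
print(jaw())
c,w=wrist(); save(c,'w9'); x,y,z=w[...,0],w[...,1],w[...,2]
m=(x>440)&(x<480)&(y>35)&(y<65)&(z>40)&(z<90); print(m.sum(),np.nanpercentile(w[m],[5,50,95],0).round(1).tolist())
w=cloud(capture('top')); x,y,z=w[...,0],w[...,1],w[...,2]
m=(x>500)&(x<660)&(abs(y-16)<125)&(z>60)&(z<150)
for a in (510,540,570,600,630):
    k=m&(abs(x-a)<8)&(abs(y-16)>100); print(a,k.sum(),np.median(z[k]).round(1) if k.sum() else '')
E
```

```text
(array([463.9,  18.2,  32.3]), np.float64(0.1), array([-0.0059,  0.0026, -1.    ]), array([-14.2,  10.8,   7.5]), 0.126, 44.3)
2785 [[460.2, 36.7, 56.5], [465.5, 50.8, 59.6], [470.7, 63.6, 61.1]]
510 58 78.4
540 133 80.2
570 126 80.2
600 120 79.7
630 119 80.0
```

The lid is shut: the bar top reads 59.6, the same as at the start, and the lid top is level at 80. I'll release and retract.

Request:
play_rows --pt "0 0 0.03 0 0 0 -1" --pt "0 0 0 0 0 0 0.2" --pt "0 0 0 0 0 0 0.2" --pt "0 0 0 0 0 0 0.2" --pt "0 0 0 0 0 0 0.2" --pt "0 0 0.4 0 0 0 0.2" --pt "0 0 0.9 0 0 0 0.2" --pt "0 0 0.9 0 0 0 0.2"

```text
time_s: 45.07
eef_pos: [465.8, 16.5, 122.4]
ee_rot: [-0.0, 0.707, 0.708, -0.0]
force: [1.1, -0.8, 0.3]
grip_width: 0.6
```

Request:
play_rows --pt "-0.5 0.8 0.3 0 0 0 0.2" --pt "-0.5 0.8 0.3 0 0 0 0.2" --pt "-0.5 0.8 0.3 0 0 0 0.2" --pt "-0.5 0.8 0.3 0 0 0 0.2" --pt "0 0.8 0.3 0 0 0 0.2" --pt "0 0.8 0.3 0 0 0 0.2" --pt "0 0 0 0 0 0 0.2" --pt "0 0 0 0 0 0 0.2"

```text
time_s: 45.73
eef_pos: [386.2, 209.9, 194.1]
ee_rot: [0.001, 0.706, 0.709, 0.001]
force: [0.3, -1.3, -0.1]
grip_width: 0.599
```

```bash
python3 - <<'E'
from h import *
print(jaw())
t=capture('top'); save(t,'top3'); w=cloud(t); x,y,z=w[...,0],w[...,1],w[...,2]
m=(x>440)&(x<478)&(abs(y-17)<45)&(z>40)&(z<75); print('bar',np.nanmedian(w[m],0))
for k,a in enumerate((413,481,550)):
    m=(abs(x-a)<32)&(abs(y+291)<40)&(z>35)&(z<65); print('old',np.median(w[m],0).round(1))
w0=np.load('top0.npz')['w']
for n,(u,v) in dict(jar=(392,324),spool=(423,175),sol=(235,165)).items(): print(n,w0[v,u].round(0),w[v,u].round(0))
E
```

```text
(array([386.2, 209.9, 194.1]), np.float64(0.24), array([ 3.e-03,  4.e-04, -1.e+00]), array([ 0.3, -1.3, -0.1]), 0.599, 45.7333)
bar [465.68345326  16.94369683  58.47994859]
old [ 414.8 -284.9   45.2]
old [ 484.  -286.7   45.3]
old [ 552.9 -283.9   44.8]
jar [ 387. -142.   73.] [ 387. -142.   70.]
spool [ 752. -224.   51.] [ 751. -224.   55.]
sol [741. 223. 153.] [742. 223. 152.]
```

View pics/top3.png

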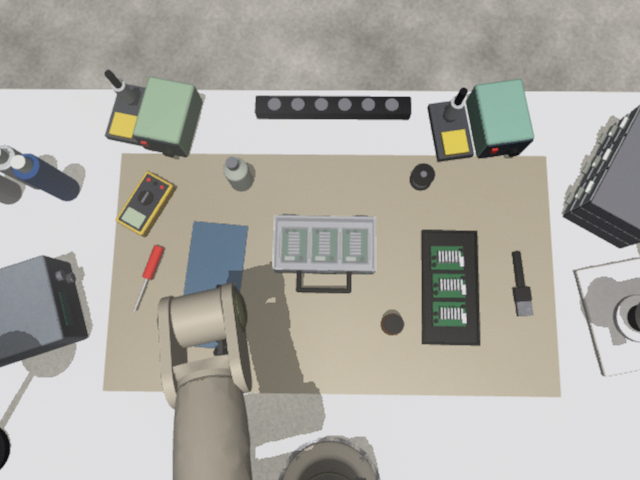

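The final view shows the lid shut over three modules (325,244), the tested modules in the tray (450,286), the pad empty and the bystanders where they started. The arm is clear.

```bash
python3 -c "
from h import *
print(order.finish_job())"
```

```text
the job is handed in; nothing more can be done
None
```

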